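Put the stamping things away

ROBOT

A 6-joint arm with a two-finger parallel gripper is mounted at the origin on a cart in front of the work surface, level with it; the furniture and walls round the work are solid. World frame = base frame: x ahead of the robot, y to its left, z up, the work surface at z = 0. Lengths are in m, angles in rad, forces in N, time in s.
With the tool pointing down it reaches from about 0.35 to 0.775 m from the base axis. Payload 7.3 kg.
Tool frame: the origin (TCP) lies at the very end of the fingers, on their centre line; the grasp point (between the pads) lies 19 mm behind it; z points along the fingers, x is the direction in which the jaws open and shut, and the axes are right-handed (so a half turn about z gives the same grasp; the last joint's range is limited). The gripper opens to 92 mm and grips with 3 to 60 N. Pads are 19 mm wide; open, the fingers measure 130 mm over their backs; the gripper's body (75 mm by 190 mm) begins 47 mm behind the grasp point.
Start: joints at [1.124, 0.342, 1.524, -0, 1.275, -0.146], TCP at [0.156, 0.501, 0.227] pointing down, gripper open.
Joint ranges: [-2.53, 2.53], [-0.77, 2.02], [0.04, 2.7], [-1, 4.14], [0.28, 2.66], [-3.11, 3.11]. Speed limits (rad/s): [2.57, 2.57, 3.14, 3.14, 3.14, 3.14].

INTERFACE

Orientations are given as [roll, pitch, yaw] about the fixed x, y, z axes, in that order (R = Rz(yaw) Ry(pitch) Rx(roll)).
In Python, from cell import observe, read_camera, camera_params, hand_in gives the robot as it stands.
- The arm moves only by the tool apply_moves, never from a script. Its argument "increments" is a list of rows, each an object with "grip": the opening, from 0 (shut) to 1 (fully open); "linear": the shift along the world's x, y, z in mm, a list of three; "turn": the turn, a rotation vector about the world's x, y, z in units of 6 degrees (1.0 is 6 degrees), a list of three. A call has 1 to 10 rows; each row is the pose to reach, as a shift and turn from the pose commanded when the call began; what a row does not reach only later rows make up. A row lasts 1/10 s, in which the tool goes at most 50 mm and 8.59 degrees, less where a joint would pass 70% of its speed; a pose out of reach is approached as far as the arm can. A call with a gripper value outside its range is refused whole. The fingers move at their own pace and stop on an object; "grip_force" is the grip in N (left out, the last holds). Time passes only in rows, so rows that repeat a pose let the fingers close. It gives the time, the measured TCP pose, the force and the opening at its end, in the units of the state.
- observe(): the state, without advancing time (a new reading comes with each control period).
- read_camera(name): name is "side" or "top" or "wrist"; returns the picture (480x640x3 uint8, red, green, blue); there is no depth.
- camera_params(name): a dict with "camera_matrix" (3x3 intrinsics, pixels), "world_to_cam" (4x4, takes a point from world to camera coordinates); the wrist camera has in their place "hand_eye" (4x4, takes a point from camera to tool coordinates, whose origin is the TCP and whose axes are the tool frame's). Camera axes: x right, y up, looking along -z (the intrinsics and any distortion apply to the point x, -y, -z); pixel columns grow to the right and rows downward; lengths in m; the calibration is good to about 2 mm. A picture is of the moment at which its call begins: read the wrist's pose just before it. camera_params takes no time and is no camera call.
- hand_in(): hands the job in, once; it reports no verdict.
The state is a dict: "time": time; "qpos": joint angles; "qvel": joint speeds; "joint_efforts": joint torques, N m; "tool_pos": TCP position; "tool_rot": TCP orientation; "contact_force": force on the tool from outside, world axes, zero at the start; "torque": the same for the moment, N m; "opening": finger opening in m.
Only numpy, scipy, OpenCV 4.12 (cv2) and the standard library are available. Lean on these libraries where they do the work, as an engineer would, in place of code of your own. Each camera call takes 0.05 s, during which the arm holds its last target.

TASK

Somebody has piled the stamping things in one stack: take it apart and put each thing away in the tray of its size - the cork block in the tray with green felt, the ink pad in the blue one, the stamp in the red one and the eraser in the yellow one. Everything should lie flat on the felt, right way up, in the middle of its tray and square with it (either way round), and the roll of masking tape and the red spool that stand about must stay where they are.

Things in the scene. Friction and masses are not known exactly. Their poses are not given: they have to be found in the camera images.
- cork_block: Cork sanding block, plain light brown box with rounded edges, 66 x 110 x 30 mm (x, y, z), about 0.12 kg; at the start it lies on the table as the bottom of the stack, on the brown right-hand table. Origin in the middle of its underside, z up.
- ink_pad: Closed stamp pad, flat dark purple box with a pale panel on its lid, 61 x 84 x 21 mm (x, y, z), about 0.05 kg; its lid does not open. At the start it lies crosswise on the cork block. Origin in the middle of its underside (the sides are at x = -31 and +28 mm), z up.
- stamp: Wooden hand stamp: a block 34 x 50 mm (x, y) and 24 mm high with an upright round handle of 25 mm diameter on its middle, from 24 to 57 mm above the origin; about 0.05 kg. At the start it stands on the lid of the ink pad, beside the eraser. Origin in the middle of its underside, z up along the handle.
- eraser: Pinkish red rubber eraser, 20 x 40 x 13 mm (x, y, z), about 0.016 kg; at the start it lies on the lid of the ink pad, about 42 mm from the stamp, centre to centre, long sides parallel. Origin in the middle of its underside, z up.
- tray_green: Shallow fixed tray of light wood, green felt floor, inside 86 x 130 mm (short side along its x, long side along its y), rim wall 6 mm thick. Origin at the middle of its underside, at z = 0, level with the brown right-hand table (the grey left-hand desk is 4 mm higher); felt 8 mm above the origin, rim 12 mm above it. For the cork block: 10 mm of play on every side.
- tray_blue: Shallow fixed tray of light wood, blue felt floor, inside 81 x 104 mm (short side along its x, long side along its y), rim wall 6 mm thick. Origin at the middle of its underside, at z = 0, level with the brown right-hand table (the grey left-hand desk is 4 mm higher); felt 8 mm above the origin, rim 12 mm above it. For the ink pad: 10 mm of play on every side.
- tray_red: Shallow fixed tray of light wood, red felt floor, inside 54 x 70 mm (short side along its x, long side along its y), rim wall 6 mm thick. Origin at the middle of its underside, at z = 0, level with the brown right-hand table (the grey left-hand desk is 4 mm higher); felt 8 mm above the origin, rim 12 mm above it. For the stamp: 10 mm of play on every side.
- tray_yellow: Shallow fixed tray of light wood, yellow felt floor, inside 40 x 60 mm (short side along its x, long side along its y), rim wall 6 mm thick. Origin at the middle of its underside, at z = 0, level with the brown right-hand table (the grey left-hand desk is 4 mm higher); felt 8 mm above the origin, rim 12 mm above it. For the eraser: 10 mm of play on every side.
- tape_masking: Roll of cream masking tape lying flat and loose on the near part of the brown right-hand table (not the rolls on the grey desk at the left), 104 mm in diameter, 25 mm high; to be left where it is. Origin in the middle of its underside, z up.
- spool_red: Spool of red thread standing loose on the table, 28 mm in diameter and 38 mm high; to be left where it is. Origin on its underside, 8 mm from the spool's axis (the axis is at x = +8 mm); z up.
There are look-alikes about, which are no part of the job. Leave any black look-alike of the stamp alone. Leave any turquoise look-alike of the ink_pad alone.

How it is judged:
At the end, for the whole second after the job is handed in: Each thing released at rest in its tray (cork green, pad blue, stamp red, eraser yellow): on the felt within 2.5 mm, upright within 0.04 rad, centred within 15 mm, parallel to the tray within 0.25 rad. Tape roll and red spool upright, within 20 mm of their start (horizontal distance between cork_block and tray_green below 0.015 m and z of cork_block in the frame of tray_green between 0.005 and 0.0105 m and angle between each of cork_block, ink_pad, stamp, eraser's own z axis and vertical below 0.04 rad and angle between the y axis of cork_block and the y axis of tray_green, either way round below 0.25 rad and linear speed of each of cork_block, ink_pad, stamp, eraser below 0.01 m/s and angular speed of each of cork_block, ink_pad, stamp, eraser below 0.1 rad/s and horizontal distance between ink_pad and tray_blue below 0.015 m and z of ink_pad in the frame of tray_blue between 0.005 and 0.0105 m and angle between the y axis of ink_pad and the y axis of tray_blue, either way round below 0.25 rad and horizontal distance between stamp and tray_red below 0.015 m and z of stamp in the frame of tray_red between 0.005 and 0.0105 m and angle between the y axis of stamp and the y axis of tray_red, either way round below 0.25 rad and horizontal distance between eraser and tray_yellow below 0.015 m and z of eraser in the frame of tray_yellow between 0.005 and 0.0105 m and angle between the y axis of eraser and the y axis of tray_yellow, either way round below 0.25 rad and distance of each of tape_masking, spool_red from where it was at the start of the episode below 0.02 m and angle between each of tape_masking, spool_red's own z axis and vertical below 0.1 rad); the robot touches nothing.
It fails at once if the masking tape or the red spool was pushed away or knocked over (distance of any of tape_masking, spool_red from where it was at the start of the episode above 0.03 m or angle between any of tape_masking, spool_red's own z axis and vertical above 0.5 rad).
It also fails if it takes over 115 s, if anything falls off the work surface, if the arm or the gripper's body presses on something with over 40 N, if the wrist force passes 120 N, or if a joint passes its speed limit or range.

## Working session

There is one attempt and no reset: what is moved stays moved. The work goes in short steps, Python scripts to look and compute and a tool call to move; the robot and the scene stay as the last step left them, time stands still between calls to the robot, and variables do not carry over. Pictures are saved under pics/ and viewed, and the job is handed in when it is done.

Besides the shell and the picture viewer there is one more tool, called after "Emit:" as a command line: name --argument value ..., lists and objects as JSON in quotes. apply_moves: Moves the arm, as the interface text tells. Its arguments: {"type":"object","properties":{"increments":{"type":"array","items":{"type":"object","properties":{"grip":{"type":"number"},"linear":{"type":"array","items":{"type":"number"}},"turn":{"type":"array","items":{"type":"number"}}}}},"grip_force":{"type":"number"}},"required":["increments"]}

```bash
ls; mkdir -p pics; python3 - <<'E'
from cell import *
import cv2
print(observe())
for n in ("side","top","wrist"):
    p=camera_params(n); print(n,p)
    cv2.imwrite(f"pics/{n}0.png",read_camera(n)[:,:,::-1])
E
```

```text
pics
{'time': 0.0, 'qpos': array([ 1.12399201e+00,  3.42730397e-01,  1.52503599e+00, -9.58250126e-06,
        1.27541280e+00, -1.45976786e-01]), 'qvel': array([ 0.00090801,  0.00167857, -0.00017197,  0.00051705, -0.00173202,
        0.0015213 ]), 'joint_efforts': array([-2.58965163e-03, -4.31220603e+01, -2.44228131e+01,  7.15872017e-02,
        5.55862812e-02, -2.10900348e-04]), 'tool_pos': array([0.15534902, 0.50104839, 0.22603437]), 'tool_rot': array([-3.14137094e+00,  1.57099677e-03,  1.26997177e+00]), 'contact_force': array([-0.63198433, -0.13683327,  0.21137412]), 'torque': array([ 0.00992419, -0.02709871,  0.01558391]), 'opening': 0.0920115177692425}
side {'camera_matrix': array([[469.38921922,   0.        , 327.9796173 ],
       [  0.        , 469.38921922, 246.63467282],
       [  0.        ,   0.        ,   1.        ]]), 'world_to_cam': array([[ 9.99837899e-01,  1.30559702e-03,  1.79575015e-02,
        -5.26657957e-01],
       [-1.53759738e-02,  5.80838143e-01,  8.13873842e-01,
        -3.80799591e-02],
       [-9.36781057e-03, -8.14018026e-01,  5.80764063e-01,
        -1.3
[... 372 characters left out ...]
47,  0.04240768,  0.21651201, -0.53709817],
       [-0.21638001, -0.00773378,  0.97627859, -1.430696  ],
       [ 0.        ,  0.        ,  0.        ,  1.        ]])}
wrist {'camera_matrix': array([[378.79257739,   0.        , 319.09716184],
       [  0.        , 378.79257739, 244.64817326],
       [  0.        ,   0.        ,   1.        ]]), 'hand_eye': array([[ 9.99998974e-01,  8.60527063e-04, -1.14533458e-03,
        -8.39091690e-04],
       [ 5.24178604e-04, -9.63835540e-01, -2.66497238e-01,
        -7.23274818e-02],
       [-1.33324225e-03,  2.66496364e-01, -9.63835002e-01,
        -1.59167525e-01],
       [ 0.00000000e+00,  0.00000000e+00,  0.00000000e+00,
         1.00000000e+00]])}
```

View pics/top0.png

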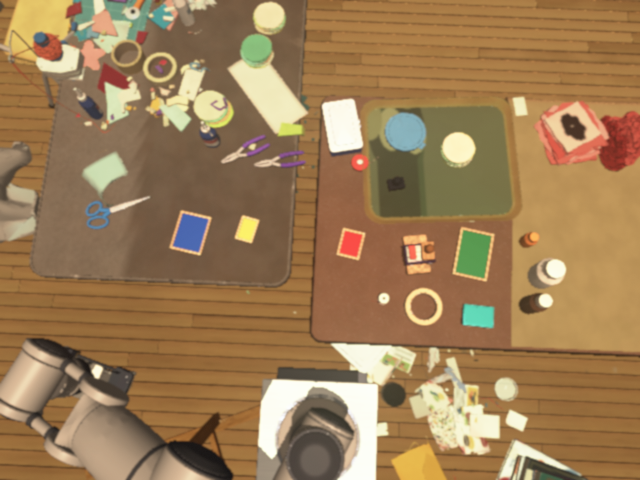

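View pics/side0.png

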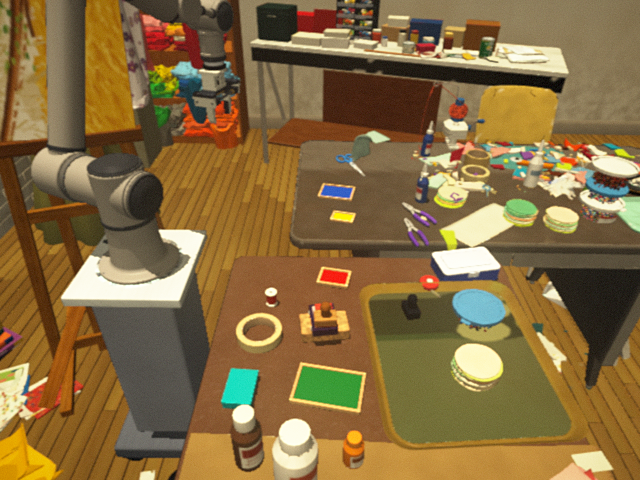

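View pics/wrist0.png

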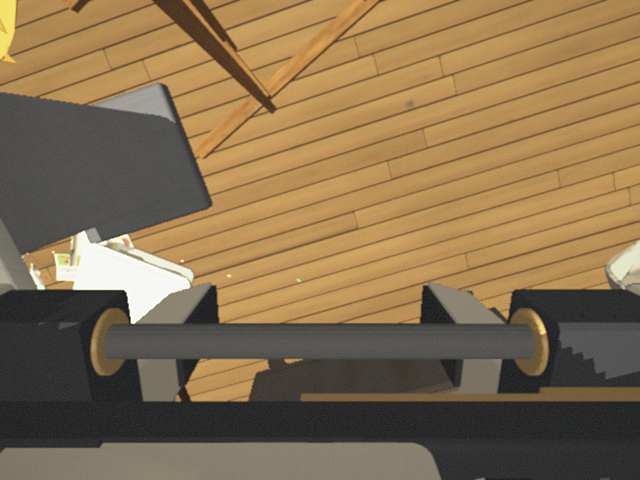

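The top view shows the stack at (420,254), green tray at (474,253), red tray at (350,243), blue at (190,232) and yellow at (247,229). The tape is at (424,306) and the red spool, with its white top, at (384,298). In the side view the spool is at (271,298). The turquoise pad (478,316) and the black stamp in the sink (396,184) are look-alikes, so I leave them. Next I enlarge the stack and measure.

```bash
cat > h.py <<'E'
import numpy as np, cv2
from scipy.spatial.transform import Rotation as R
from cell import *
def cam(n,state=None):
    p=camera_params(n);K=p["camera_matrix"]
    if n=="wrist":
        T=np.eye(4);T[:3,:3]=R.from_euler("xyz",state["tool_rot"]).as_matrix();T[:3,3]=state["tool_pos"]
        M=np.linalg.inv(T@p["hand_eye"])
    else: M=p["world_to_cam"]
    return K,M
def ray(c,u,v):
    K,M=c; d=np.array([(u-K[0,2])/K[0,0],-(v-K[1,2])/K[1,1],-1.])
    return -M[:3,:3].T@M[:3,3], M[:3,:3].T@d
def at(c,u,v,z):
    o,d=ray(c,u,v); return o+d*(z-o[2])/d[2]
def proj(c,P):
    K,M=c;q=M[:3,:3]@np.asarray(P,float)+M[:3,3]; return np.array([K[0,2]+K[0,0]*q[0]/-q[2],K[1,2]+K[1,1]*-q[1]/-q[2]])
def tri(*crs):
    A=np.zeros((3,3));b=np.zeros(3)
    for c,u,v in crs:
        o,d=ray(c,u,v);d/=np.linalg.norm(d);Q=np.eye(3)-np.outer(d,d);A+=Q;b+=Q@o
    p=np.linalg.solve(A,b); return p,[np.round(proj(c,p)-[u,v],1) for c,u,v in crs]
def felt(img,color,roi):
    h=cv2.cvtColor(img,cv2.COLOR_RGB2HSV).astype(int);H,S,V=h[...,0],h[...,1],h[...,2]
    lo={'green':(45,85),'blue':(105,130),'red':(172,188),'yellow':(22,38)}[color]
    m=(((H>=lo[0])&(H<=lo[1]))|((H+180>=lo[0])&(H+180<=lo[1])))&(S>140)&(V>60)
    mm=np.zeros_like(m);x0,y0,x1,y1=roi;mm[y0:y1,x0:x1]=m[y0:y1,x0:x1]
    n,l,st,ce=cv2.connectedComponentsWithStats(mm.astype(np.uint8))
    i=1+np.argmax(st[1:,4]); ys,xs=np.nonzero(l==i)
    return cv2.minAreaRect(np.c_[xs,ys].astype(np.float32)),st[i],(l==i)
E
python3 - <<'E'
from h import *
t=cv2.imread("pics/top0.png")[:,:,::-1].copy();s=cv2.imread("pics/side0.png")[:,:,::-1].copy()
ct,cs=cam("top"),cam("side")
rt={'green':(445,220,505,290),'blue':(160,200,220,260),'red':(330,220,375,270),'yellow':(230,210,265,248)}
rs={'green':(280,355,375,420),'blue':(310,175,365,205),'red':(310,262,360,292),'yellow':(320,205,365,228)}
for k in rt:
    r,st,m=felt(t,k,rt[k]); r2,st2,m2=felt(s,k,rs[k])
    cn=cv2.findContours(m.astype(np.uint8),0,2)[0][0][:,0]
    P=np.array([at(ct,u,v,.008)[:2] for u,v in cn],np.float32)
    R1=cv2.minAreaRect(P*1000)
    cn=cv2.findContours(m2.astype(np.uint8),0,2)[0][0][:,0]
    P=np.array([at(cs,u,v,.008)[:2] for u,v in cn],np.float32)
    R2=cv2.minAreaRect(P*1000)
    f=lambda m:np.argwhere(m).mean(0)[::-1]
    print(k,R1,R2,tri((ct,*f(m)),(cs,*f(m2))))
im=np.hstack([cv2.resize(t[215:335,370:500],None,fx=3,fy=4,interpolation=2),cv2.resize(s[285:355,230:360],None,fx=3,fy=6.857,interpolation=2)])
cv2.imwrite("pics/c1.png",cv2.resize(np.hstack([cv2.resize(t[225:325,370:450],(400,500),interpolation=2),cv2.resize(s[285:360,290:360],(400,428),interpolation=2)[:428]  if 0 else cv2.copyMakeBorder(cv2.resize(s[285:360,290:355],(400,461),interpolation=2),0,39,0,0,0)]),None,fx=1,fy=1)[:,:,::-1])
E
```

```text
Traceback (most recent call last):
  File "h.py", line 29, in felt
    i=1+np.argmax(st[1:,4]); ys,xs=np.nonzero(l==i)
        ~~~~~~~~~^^^^^^^^^^
ValueError: attempt to get argmax of an empty sequence
```

```bash
python3 - <<'E'
from h import *
t=cv2.imread("pics/top0.png")[:,:,::-1].copy();s=cv2.imread("pics/side0.png")[:,:,::-1].copy()
hs=lambda a:cv2.cvtColor(a[None,None],cv2.COLOR_RGB2HSV)[0,0]
for n,i,pts in(("t",t,[(474,253),(190,232),(350,243),(247,229)]),("s",s,[(328,388),(337,192),(334,277),(343,217)])):
    print(n,[hs(i[v,u]) for u,v in pts])
cv2.imwrite("pics/c1.png",np.hstack([cv2.resize(t[225:325,370:450],(400,500),interpolation=2),cv2.copyMakeBorder(cv2.resize(s[285:360,290:355],(400,461),interpolation=2),0,39,0,0,0)])[:,:,::-1])
E
```

```text
t [array([ 56, 121, 154], dtype=uint8), array([111, 145, 174], dtype=uint8), array([  1, 183, 250], dtype=uint8), array([ 28, 148, 252], dtype=uint8)]
s [array([ 59, 161, 157], dtype=uint8), array([111, 186, 195], dtype=uint8), array([  1, 232, 250], dtype=uint8), array([ 29, 255, 254], dtype=uint8)]
```

View pics/c1.png

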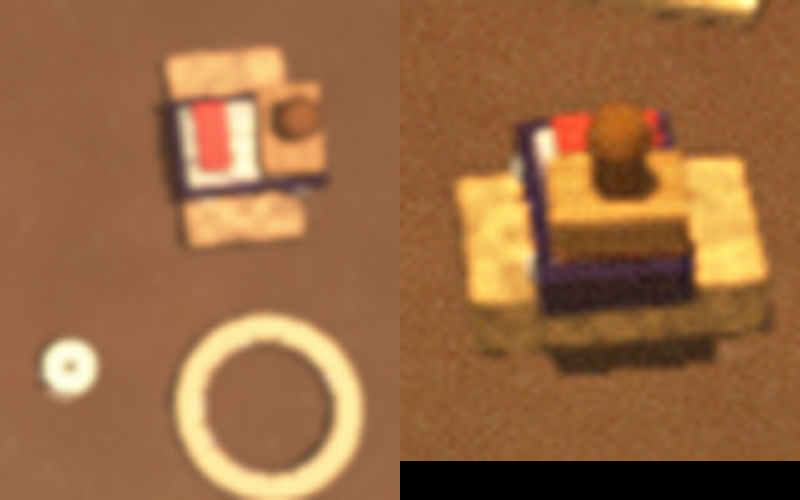

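Crop: the stamp with its handle at c1 (295,118) is wooden, so it is the real one. The red eraser is at (212,135), the purple pad under both, and the cork block at the bottom with its long axis vertical in the image. I compute the tray poses and rough stack positions next.

```bash
sed -i "s/(S>140)&(V>60)/(S>90)\&(V>60)/; s/(172,188)/(174,186)/" h.py; python3 - <<'E'
from h import *
t=cv2.imread("pics/top0.png")[:,:,::-1].copy();s=cv2.imread("pics/side0.png")[:,:,::-1].copy()
ct,cs=cam("top"),cam("side")
rt={'green':(445,220,505,290),'blue':(160,200,220,260),'red':(330,220,375,270),'yellow':(230,210,265,248)}
rs={'green':(280,355,375,420),'blue':(310,175,365,205),'red':(310,262,360,292),'yellow':(320,205,365,228)}
for k in rt:
    out=[]
    for c,i,ro in((ct,t,rt[k]),(cs,s,rs[k])):
        r,st,m=felt(i,k,ro); cn=max(cv2.findContours(m.astype(np.uint8),0,2)[0],key=len)[:,0]
        P=np.array([at(c,u,v,.008)[:2] for u,v in cn],np.float32)
        R1=cv2.minAreaRect(P*1000); out.append((c,*np.argwhere(m).mean(0)[::-1]))
        print(k,np.round(R1[0],1),np.round(R1[1],1),round(R1[2],1),st[4])
    p,e=tri(*out);print('   tri',np.round(p*1000,1),e)
o=lambda u,v:(370+u/5-.4,225+v/5-.4)
o2=lambda u,v:(290+(u-400)*65/400-.4,285+v*75/461-.4)
# stamp handle top, cork corners etc
print('handle',tri((ct,*o(297,108)),(cs,*o2(619,118))))
print('spool top',at(ct,*o(70,367),.038),'tape',at(ct,*o(270,410),.025))
for n,u,v,z in (('cork TL',165,58,.03),('cork TR',285,47,.03),('cork BR',305,235,.03),('cork BL',190,246,.03),('er TL',192,103,.064),('er TR',227,101,.064),('er BL',199,171,.064),('er BR',232,168,.064),('st TL',262,90,.075),('st TR',323,82,.075),('st BR',327,168,.075),('pad TL',172,100,.051),('pad BL',183,197,.051),('pad BR',328,186,.051)):
    print(n,np.round(at(ct,*o(u,v),z)*1000,1))
E
```

```text
green [ 525.6 -427.8] [ 78.8 123.5] 79.6 1139
green [ 527.8 -424.7] [ 80.9 126.6] 79.7 1995
   tri [ 526.5 -427.5    8.3] [array([-0.1, -0.6]), array([-0.8,  0.2])]
blue [553.2 397.9] [73.  96.6] 79.2 806
blue [555.6 403.7] [67.7 97.2] 79.1 264
   tri [554.2 397.6  10.2] [array([-0. , -0.7]), array([-0.5,  0.1])]
red [540.  -71.5] [50.2 65. ] 78.4 380
red [542.5 -66.7] [46.4 65.7] 78.7 270
   tri [540.6 -71.1  10.5] [array([-0. , -0.5]), array([-0.6,  0.1])]
yellow [570.5 234.1] [45.8 68.3] 76.1 352
yellow [572.8 239.8] [50.1 71.2] 76.6 167
   tri [571.6 233.6   9.5] [array([-0. , -0.6]), array([-0.5,  0.1])]
handle (array([ 0.51985575, -0.28173833,  0.10453811]), [array([0. , 0.3]), array([ 0.3, -0.1])])
spool top [ 0.38179253 -0.16782016  0.038     ] tape [ 0.36399634 -0.2817393   0.025     ]
cork TL [ 562.9 -219.7   30. ]
cork TR [ 572.4 -288.7   30. ]
cork BR [ 463.3 -300.3   30. ]
cork BL [ 454.2 -235.2   30. ]
er TL [ 529.7 -230.5   64. ]
er TR [ 531.7 -250.    64. ]
er BL [ 491.1 -234.8   64. ]
er BR [ 493.6 -253.1   64. ]
st TL [ 536.4 -267.7   75. ]
st TR [ 542.4 -301.6   75. ]
st BR [ 493.8 -303.8   75. ]
pad TL [ 533.8 -221.1   51. ]
pad BL [ 478.4 -227.9   51. ]
pad BR [ 488.2 -309.2   51. ]
```

Estimates: the stack's axes sit at about +7°, and the trays' long axes at about −10 to −12° from world x. I go over the left desk first to check blue and yellow with the wrist camera.

Emit:
apply_moves --increments '[{"linear":[50,-26,9],"turn":[0,0,1],"grip":1},{"linear":[100,-52,20],"turn":[0,0,1],"grip":1},{"linear":[145,-75,34],"turn":[0,0,1],"grip":1},{"linear":[195,-101,44],"turn":[0,0,1],"grip":1},{"linear":[240,-120,54],"turn":[0,0,1],"grip":1},{"linear":[285,-140,64],"turn":[0,0,1],"grip":1},{"linear":[330,-165,74],"turn":[0,0,1],"grip":1},{"linear":[370,-191,74],"turn":[0,0,1],"grip":1},{"linear":[370,-191,74],"turn":[0,0,1],"grip":1},{"linear":[370,-191,74],"turn":[0,0,1],"grip":1}]'

```text
time: 1.15
tool_pos: [0.5282, 0.308, 0.2997]
tool_rot: [-3.141, 0.001, 1.37]
contact_force: [-0.2, -0.2, -1.1]
opening: 0.0918
```

```bash
python3 - <<'E'
from h import *
s=observe();print(s['time'],s['tool_pos'],s['tool_rot'],s['contact_force'])
i=read_camera("wrist");cv2.imwrite("pics/w1.png",i[:,:,::-1]);np.save("w1.npy",np.r_[s['tool_pos'],s['tool_rot']])
E
```

```text
1.15 [0.52818604 0.30796529 0.29966601] [-3.14130792e+00  1.06535319e-03  1.37031893e+00] [-0.18837229 -0.19582369 -1.07929971]
```

View pics/w1.png

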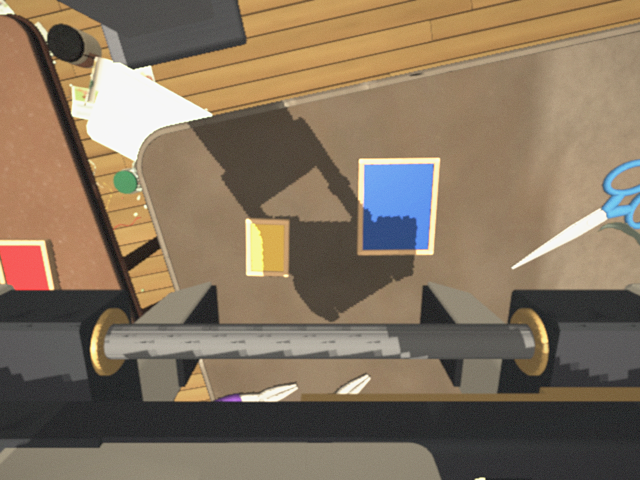

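Wrist view: the blue tray spans (357..440,157..256) and the yellow spans (246..290,218..277), both partly in the gripper's shadow. The red tray is at the left edge (25,265).

```bash
cat >> h.py <<'E'
def tray(img,c,color,roi,z=.008,S0=90,V0=30):
    h=cv2.cvtColor(img,cv2.COLOR_RGB2HSV).astype(int);H,S,V=h[...,0],h[...,1],h[...,2]
    lo={'green':(45,85),'blue':(100,130),'red':(174,186),'yellow':(20,38)}[color]
    m=(((H>=lo[0])&(H<=lo[1]))|((H+180>=lo[0])&(H+180<=lo[1])))&(S>S0)&(V>V0)
    mm=np.zeros(m.shape,np.uint8);x0,y0,x1,y1=roi;mm[y0:y1,x0:x1]=m[y0:y1,x0:x1]
    mm=cv2.morphologyEx(mm,cv2.MORPH_OPEN,np.ones((3,3)));mm=cv2.morphologyEx(mm,cv2.MORPH_CLOSE,np.ones((7,7)))
    cn=max(cv2.findContours(mm,0,2)[0],key=cv2.contourArea)[:,0]
    P=np.array([at(c,u,v,z)[:2]*1000 for u,v in cn],np.float32)
    r=cv2.minAreaRect(P);a=r[2]+(90 if r[1][0]<r[1][1] else 0);a=(a+90)%180-90
    px=cv2.minAreaRect(cn.astype(np.float32))[0]
    return np.round(r[0],1),np.round(sorted(r[1]),1),round(a,1),px
E
python3 - <<'E'
from h import *
i=cv2.imread("pics/w1.png")[:,:,::-1].copy();q=np.load("w1.npy");c=cam("wrist",dict(tool_pos=q[:3],tool_rot=q[3:]))
b=tray(i,c,'blue',(340,140,455,270));print(b)
y=tray(i,c,'yellow',(236,205,300,285),S0=150);print(y)
ct,cs=cam("top"),cam("side")
print(proj(ct,[.554,.398,.008]))
t=cv2.imread("pics/top0.png")[:,:,::-1].copy()
B=tray(t,ct,'blue',(160,200,220,260));Y=tray(t,ct,'yellow',(230,210,265,248),S0=140)
print(B,Y);print(tri((c,*b[3]),(ct,*B[3])),tri((c,*y[3]),(ct,*Y[3])))
cv2.imwrite("pics/c2.png",cv2.resize(i[140:290,235:455],None,fx=3.5,fy=3.5,interpolation=2)[:,:,::-1])
E
```

```text
(array([552.5, 397.8]), array([ 79.4, 102.2]), -10.9, (397.5799865722656, 206.0015869140625))
(array([571.2, 236.9]), array([31.7, 58. ]), -13.0, (270.0, 247.5))
[190.22570215 231.87662724]
(array([553.2, 397.9]), array([73. , 96.6]), -10.8, (190.20062255859375, 232.11782836914062)) (array([570.8, 234.5]), array([35.7, 54.9]), -13.6, (246.45001220703125, 228.6500244140625))
(array([0.55360818, 0.4000758 , 0.00094821]), [array([0., 1.]), array([-0.1,  0.4])]) (array([0.57229934, 0.23559993, 0.00172678]), [array([0., 0.]), array([0., 0.])])
```

View pics/c2.png

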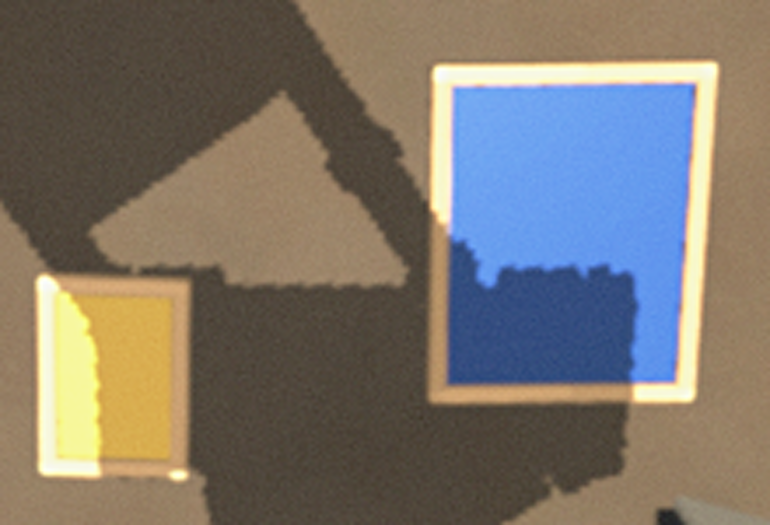

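```bash
python3 - <<'E'
from h import *
q=np.load("w1.npy");c=cam("wrist",dict(tool_pos=q[:3],tool_rot=q[3:]))
f=lambda u,v:at(c,u/3.5+235-.36,v/3.5+140-.36,.008)[:2]*1000
P=[f(55,292),f(171,298),f(170,463),f(55,460)];print(np.round(P,1),np.mean(P,0))
d=P[0]-P[3];d2=P[1]-P[2];print([np.degrees(np.arctan2(x[1],x[0])) for x in(d,d2)],[np.linalg.norm(x) for x in(d,d2,P[0]-P[1],P[3]-P[2])])
E
```

```text
[[535.9 220.6]
 [546.  259.6]
 [605.2 245.6]
 [595.8 205.3]] [570.71649322 232.78716965]
[np.float64(165.71624433772666), np.float64(166.71028776089403)] [np.float64(61.799294926430775), np.float64(60.76931692567413), np.float64(40.29187118746558), np.float64(41.35442288330567)]
```

Emit:
apply_moves --increments '[{"linear":[0,-50,0],"turn":[0,0,0.5],"grip":1},{"linear":[0,-100,0],"turn":[0,0,1],"grip":1},{"linear":[0,-150,0],"turn":[0,0,1.5],"grip":1},{"linear":[0,-200,0],"turn":[0,0,2],"grip":1},{"linear":[0,-250,0],"turn":[0,0,2.5],"grip":1},{"linear":[0,-300,0],"turn":[0,0,3],"grip":1},{"linear":[0,-350,0],"turn":[0,0,3],"grip":1},{"linear":[0,-400,0],"turn":[0,0,3],"grip":1},{"linear":[0,-450,0],"turn":[0,0,3],"grip":1},{"linear":[0,-500,0],"turn":[0,0,3],"grip":1}]'

```text
time: 2.2
tool_pos: [0.5251, -0.1897, 0.3009]
tool_rot: [3.141, -0.001, 1.691]
contact_force: [0.9, 0.4, 0.2]
opening: 0.0917
```

Emit:
apply_moves --increments '[{"linear":[-20,-50,0],"grip":1},{"linear":[-20,-80,0],"grip":1},{"linear":[-20,-80,0],"grip":1},{"linear":[-20,-80,0],"grip":1}]'

```text
schema error: expected keys grip, linear, turn
```

```bash
python3 - <<'E'
from h import *
s=observe();print(s['time'],s['tool_pos'],s['tool_rot'],s['contact_force'])
i=read_camera("wrist");cv2.imwrite("pics/w2.png",i[:,:,::-1]);np.save("w2.npy",np.r_[s['tool_pos'],s['tool_rot']])
E
```

```text
2.2 [ 0.52505569 -0.18972491  0.3009009 ] [ 3.14134291e+00 -6.49349420e-04  1.69072607e+00] [0.93115276 0.43705685 0.20958952]
```

View pics/w2.png

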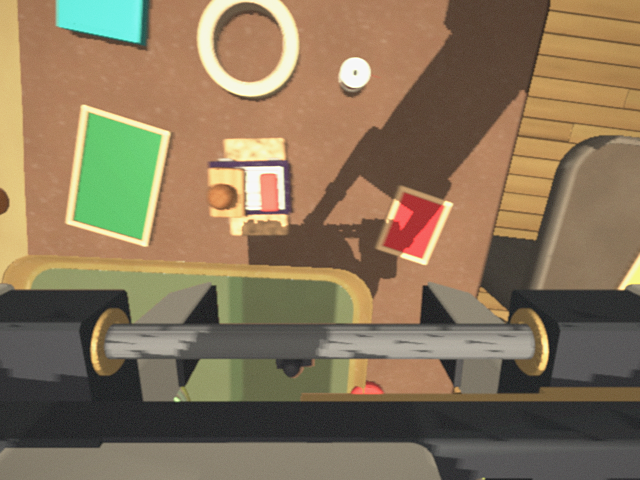

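This view has everything: stack at (255,190), handle top at (222,197), eraser at (268,192), green tray at (118,176), red tray at (414,226), tape at (248,45) and spool at (354,73).

```bash
python3 - <<'E'
from h import *
i=cv2.imread("pics/w2.png")[:,:,::-1].copy();q=np.load("w2.npy");c=cam("wrist",dict(tool_pos=q[:3],tool_rot=q[3:]))
g=tray(i,c,'green',(60,95,180,255));print(g)
r=tray(i,c,'red',(370,180,460,270));print(r)
print('spool',at(c,355,73,.038),'tape',at(c,248,45,.025))
cv2.imwrite("pics/c3.png",cv2.resize(i[130:245,200:300],None,fx=5,fy=5,interpolation=2)[:,:,::-1])
E
```

```text
(array([ 525.3, -430.8]), array([ 82.7, 129. ]), -10.5, (115.04869079589844, 175.606689453125))
(array([539.7, -72.7]), array([51.8, 69.4]), -11.8, (412.8792724609375, 225.05172729492188))
spool [ 0.38305895 -0.169438    0.038     ] tape [ 0.36763255 -0.28284579  0.025     ]
```

View pics/c3.png

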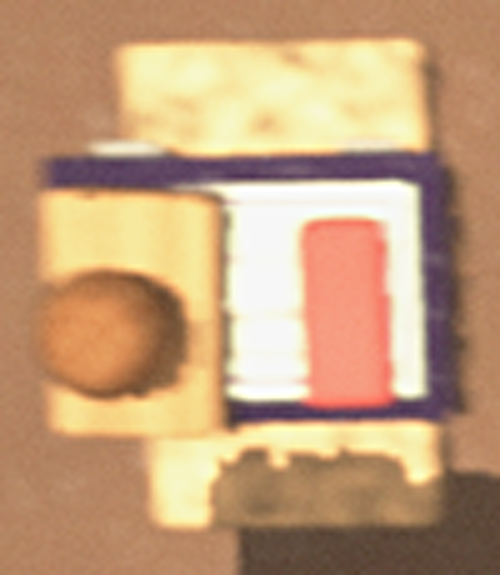

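```bash
python3 - <<'E'
from h import *
q=np.load("w2.npy");c=cam("wrist",dict(tool_pos=q[:3],tool_rot=q[3:]));ct=cam("top");cs=cam("side")
W=lambda u,v:(200+u/5-.4,130+v/5-.4)
T=lambda u,v:(370+u/5-.4,225+v/5-.4)
S=lambda u,v:(290+(u-400)*65/400-.4,285+v*75/461-.4)
p,e=tri((c,*W(106,333)),(ct,*T(297,110)),(cs,*S(619,122)));print('handle~98-108',p*1000,e)
def quad(n,pts,z):
    P=np.array([at(c,*W(*x),z)[:2]*1000 for x in pts]);e=[P[(k+1)%4]-P[k] for k in range(4)]
    print(n,P.mean(0).round(1),[round(float(np.linalg.norm(x)),1) for x in e],[round(float(np.degrees(np.arctan2(x[1],x[0])))%90,1) for x in e])
quad('stamp',[(38,188),(220,193),(226,436),(48,438)],.075)
quad('eraser',[(302,219),(385,219),(392,407),(309,409)],.064)
quad('cork',[(117,42),(425,38),(442,525),(150,528)],.03)
quad('pad',[(40,157),(440,150),(452,412),(70,432)],.051)
p,e=tri((c,*W(347,313)),(ct,*T(212,136)));print('er top',p*1000,e)
print('st corner',tri((c,*W(38,188)),(ct,*T(327,170))),'cork corner',tri((c,*W(442,525)),(ct,*T(165,54))))
E
```

```text
handle~98-108 [ 517.9717547  -283.03279861  103.4664785 ] [array([1.1, 3.2]), array([0.4, 0.6]), array([-0.5,  0. ])]
stamp [ 515.8 -285.8] [36.3, 49.4, 36.8, 50.8] [5.3, 5.2, 7.5, 4.7]
eraser [ 512.1 -243.9] [17.1, 39.3, 17.6, 39.7] [6.8, 7.3, 8.2, 6.6]
cork [ 513.6 -262.3] [67.3, 109.6, 68.3, 109.4] [7.6, 7.5, 7.4, 7.0]
pad [ 511.3 -266.4] [84.5, 56.0, 84.0, 59.0] [7.8, 8.3, 9.9, 8.7]
er top [ 515.49780363 -245.8891957    41.46052279] [array([0.5, 0.4]), array([0.2, 0.2])]
st corner (array([ 0.490815  , -0.30196111,  0.08727994]), [array([ 0.6, -0.4]), array([ 0.2, -0.2])]) cork corner (array([ 0.57084113, -0.22305398,  0.0037849 ]), [array([-0.2,  0.4]), array([-0.1,  0.2])])
```

Emit:
apply_moves --increments '[{"linear":[-8,-40,-25],"turn":[0,0,0],"grip":0.65},{"linear":[-8,-80,-50],"turn":[0,0,0],"grip":0.65},{"linear":[-8,-95,-90],"turn":[0,0,0],"grip":0.65},{"linear":[-8,-95,-101],"turn":[0,0,0],"grip":0.65},{"linear":[-8,-95,-101],"turn":[0,0,0],"grip":0.65},{"linear":[-8,-95,-101],"turn":[0,0,0],"grip":0.65}]'

```text
time: 2.85
tool_pos: [0.5185, -0.2831, 0.2013]
tool_rot: [3.14, 0.001, 1.691]
contact_force: [-0.1, 0.7, 1.2]
opening: 0.0597
```

```bash
python3 - <<'E'
from h import *
s=observe();print(s['time'],s['tool_pos'],s['tool_rot'],s['contact_force'])
i=read_camera("wrist");cv2.imwrite("pics/w3.png",i[:,:,::-1]);np.save("w3.npy",np.r_[s['tool_pos'],s['tool_rot']])
cv2.imwrite("pics/c4.png",cv2.resize(i[100:340,200:480],None,fx=2.5,fy=2.5,interpolation=2)[:,:,::-1])
E
```

```text
2.85 [ 0.51846498 -0.28312585  0.20133303] [3.14002446e+00 7.84758493e-04 1.69072568e+00] [-0.10888758  0.71026823  1.15415538]
```

View pics/c4.png

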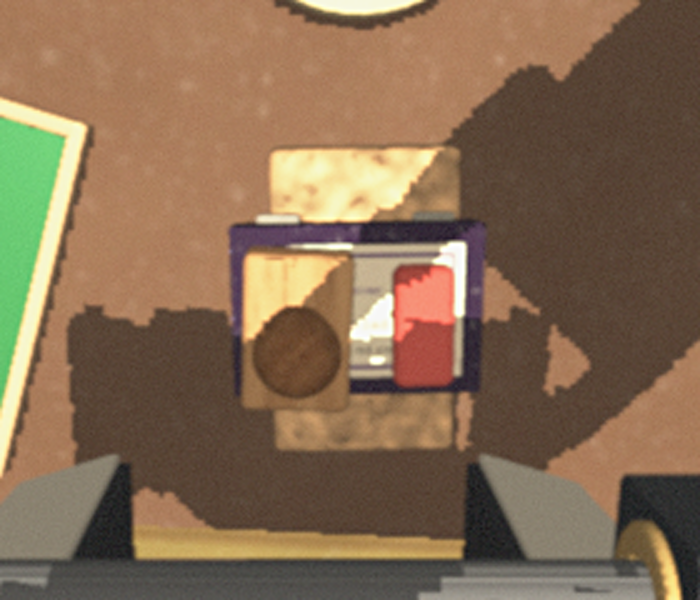

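The stack seen from close: handle top at (297,352), stamp block (243..350,250..408), eraser (394..453,265..385), pad lid (232..485,225..390), cork (270..460,148..450).

```bash
python3 - <<'E'
from h import *
L=lambda n:(lambda q:cam("wrist",dict(tool_pos=q[:3],tool_rot=q[3:])))(np.load(n))
c=L("w2.npy");d=L("w3.npy");cs=cam("side")
W=lambda u,v:(200+u/5-.4,130+v/5-.4)
D=lambda u,v:(200+u/2.5-.3,100+v/2.5-.3)
def quad(n,a,b,z):
    for nm,cc,f,pts in(('w2',c,W,a),('w3',d,D,b)):
        P=np.array([at(cc,*f(*x),z)[:2]*1000 for x in pts]);e=[P[(k+1)%4]-P[k] for k in range(4)]
        print(n,nm,P.mean(0).round(1),[round(float(np.linalg.norm(x)),1) for x in e],[round(float(np.degrees(np.arctan2(x[1],x[0])))%90,1) for x in e])
    X=[tri((c,*W(*x)),(d,*D(*y)))[0]*1000 for x,y in zip(a,b)]
    print('  tri',np.mean(X,0).round(1),'z',[round(float(x[2]),1) for x in X])
print('handle',tri((c,*W(106,333)),(d,*D(297,352))))
quad('stamp',[(38,188),(220,193),(226,436),(48,438)],[(243,247),(351,249),(350,408),(244,408)],.075)
quad('eraser',[(302,219),(385,219),(392,407),(309,409)],[(394,265),(452,264),(453,384),(395,386)],.064)
quad('cork',[(117,42),(425,38),(442,525),(150,528)],[(269,150),(461,148),(456,449),(274,450)],.03)
quad('pad',[(40,157),(440,150),(452,412),(70,432)],[(230,225),(485,222),(479,391),(235,393)],.051)
E
```

```text
handle (array([ 0.51494473, -0.2844072 ,  0.10227506]), [array([ 0.1, -0.3]), array([-0.2,  0.4])])
stamp w2 [ 515.8 -285.8] [36.3, 49.4, 36.8, 50.8] [5.3, 5.2, 7.5, 4.7]
stamp w3 [ 514.8 -284.3] [32.7, 50.7, 33.6, 51.3] [5.8, 7.3, 6.8, 6.3]
  tri [ 514.3 -284.3   79.1] z [83.0, 69.4, 77.1, 86.8]
eraser w2 [ 512.1 -243.9] [17.1, 39.3, 17.6, 39.7] [6.8, 7.3, 8.2, 6.6]
eraser w3 [ 511.3 -243.8] [18.3, 39.6, 19.0, 40.0] [7.8, 9.8, 8.9, 8.9]
  tri [ 511.6 -243.9   63.5] z [58.6, 62.7, 68.2, 64.3]
cork w2 [ 513.6 -262.3] [67.3, 109.6, 68.3, 109.4] [7.6, 7.5, 7.4, 7.0]
cork w3 [ 514.  -260.1] [65.4, 109.3, 67.7, 109.0] [7.4, 8.5, 7.2, 7.3]
  tri [ 512.1 -260.7   38.8] z [41.9, 33.2, 38.7, 41.4]
pad w2 [ 511.3 -266.4] [84.5, 56.0, 84.0, 59.0] [7.8, 8.3, 9.9, 8.7]
pad w3 [ 511.4 -264.5] [83.1, 57.6, 83.5, 57.4] [7.5, 7.8, 7.3, 7.4]
  tri [ 510.3 -265.1   57.9] z [63.4, 56.9, 57.5, 53.8]
```

Heights agree with the text (eraser top 63.5, stamp block about 77, handle about 102–108 mm). Now I grip the stamp by its handle.

Emit:
apply_moves --increments '[{"linear":[-3,-1,-40],"turn":[0,0,0],"grip":0.6},{"linear":[-3,-1,-70],"turn":[0,0,0],"grip":0.6},{"linear":[-3,-1,-95],"turn":[0,0,0],"grip":0.6},{"linear":[-3,-1,-110],"turn":[0,0,0],"grip":0.6},{"linear":[-3,-1,-117],"turn":[0,0,0],"grip":0.6},{"linear":[-3,-1,-117],"turn":[0,0,0],"grip":0.6}]'

```text
time: 3.5
tool_pos: [0.5151, -0.2851, 0.0835]
tool_rot: [3.141, 0.0, 1.69]
contact_force: [0.4, 0.2, -0.4]
opening: 0.0552
```

Emit:
apply_moves --increments '[{"linear":[0,0,0],"turn":[0,0,0],"grip":0.1},{"linear":[0,0,0],"turn":[0,0,0],"grip":0.1},{"linear":[0,0,0],"turn":[0,0,0],"grip":0.1},{"linear":[0,0,0],"turn":[0,0,0],"grip":0.1},{"linear":[0,0,0],"turn":[0,0,0],"grip":0.1},{"linear":[0,0,0],"turn":[0,0,0],"grip":0.1}]' --grip_force 15

```text
time: 4.1
tool_pos: [0.5147, -0.2857, 0.083]
tool_rot: [3.141, 0.0, 1.689]
contact_force: [-1.1, -0.5, 2.1]
opening: 0.0246
```

Emit:
apply_moves --increments '[{"linear":[0,0,25],"turn":[0,0,0],"grip":0.1},{"linear":[0,0,60],"turn":[0,0,0],"grip":0.1},{"linear":[3,25,70],"turn":[0,0,-0.5],"grip":0.1},{"linear":[8,60,70],"turn":[0,0,-1],"grip":0.1},{"linear":[12,100,70],"turn":[0,0,-1.5],"grip":0.1},{"linear":[16,140,70],"turn":[0,0,-2],"grip":0.1},{"linear":[20,175,70],"turn":[0,0,-2.5],"grip":0.1},{"linear":[24,200,70],"turn":[0,0,-3.1],"grip":0.1},{"linear":[25,213,70],"turn":[0,0,-3.1],"grip":0.1},{"linear":[25,213,70],"turn":[0,0,-3.1],"grip":0.1}]'

```text
time: 5.1
tool_pos: [0.5395, -0.0714, 0.1527]
tool_rot: [-3.141, -0.0, 1.368]
contact_force: [0.2, 0.1, 0.9]
opening: 0.0246
```

Emit:
apply_moves --increments '[{"linear":[0,0,-30],"turn":[0,0,0],"grip":0.1},{"linear":[0,0,-60],"turn":[0,0,0],"grip":0.1},{"linear":[0,0,-80],"turn":[0,0,0],"grip":0.1},{"linear":[0,0,-90],"turn":[0,0,0],"grip":0.1},{"linear":[0,0,-90],"turn":[0,0,0],"grip":0.1},{"linear":[0,0,-90],"turn":[0,0,0],"grip":0.1}]'

```text
time: 5.7
tool_pos: [0.5401, -0.0734, 0.0635]
tool_rot: [3.14, 0.0, 1.364]
contact_force: [-0.2, -0.9, 0.3]
opening: 0.0245
```

```bash
cat > look.py <<'E'
from h import *
import sys
n,cn,x0,y0,x1,y1=sys.argv[1],sys.argv[2],*map(int,sys.argv[3:7])
s=observe();print(s['time'],s['tool_pos'].round(4),s['tool_rot'].round(3),s['contact_force'].round(1),s['opening'])
i=read_camera(cn);cv2.imwrite(f"pics/{n}_full.png",i[:,:,::-1]);np.save(n+".npy",np.r_[s['tool_pos'],s['tool_rot']])
k=min(780/(x1-x0),580/(y1-y0));print('scale',k)
cv2.imwrite(f"pics/{n}.png",cv2.resize(i[y0:y1,x0:x1],None,fx=k,fy=k,interpolation=2)[:,:,::-1])
E
python3 look.py s1 side 260 240 420 360; python3 look.py w4 wrist 100 100 540 430
```

```text
5.7 [ 0.5401 -0.0734  0.0635] [3.14  0.    1.364] [-0.2 -0.9  0.3] 0.02450927629435601
scale 4.833333333333333
5.75 [ 0.5403 -0.0733  0.0638] [3.14  0.    1.364] [-0.4  0.2 -0.9] 0.02475760664834015
scale 1.7575757575757576
```

View pics/s1.png

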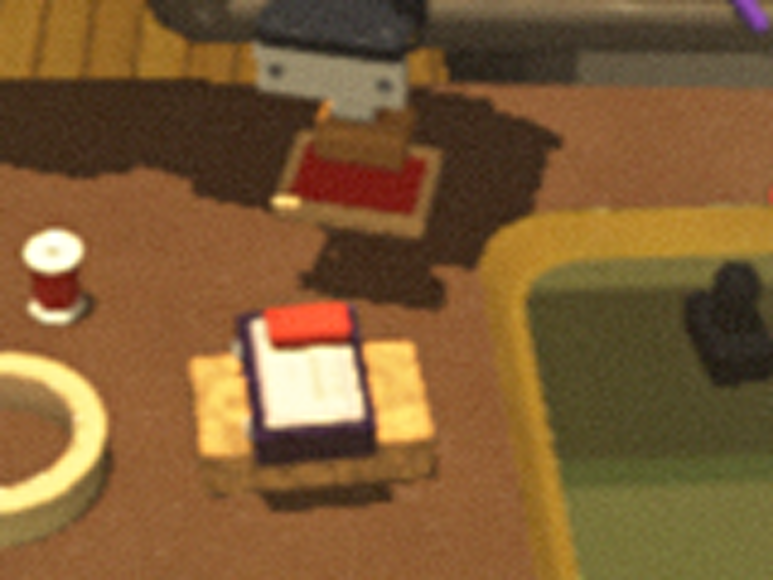

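View pics/w4.png

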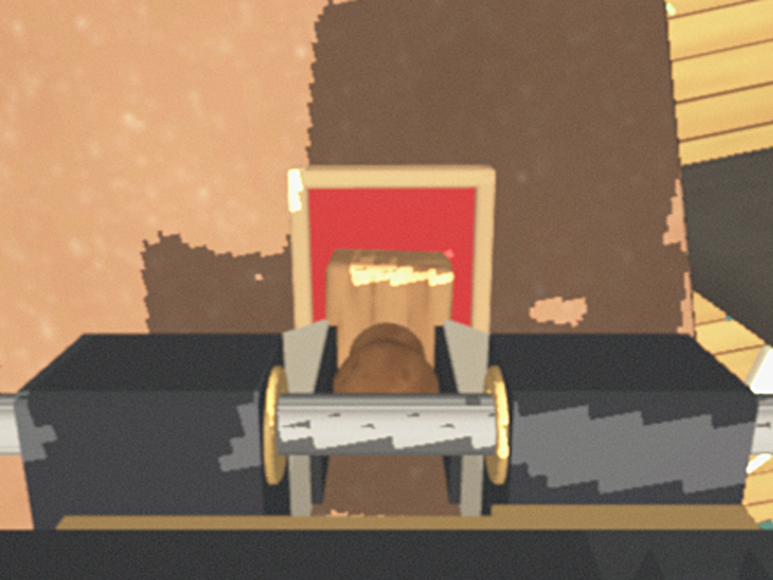

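The stamp hangs square above the red tray and centred across it. The rest of the stack is undisturbed. I lower it about 23 mm.

Emit:
apply_moves --increments '[{"linear":[0,0,-10],"turn":[0,0,0],"grip":0.1},{"linear":[0,0,-17],"turn":[0,0,0],"grip":0.1},{"linear":[0,0,-20],"turn":[0,0,0],"grip":0.1},{"linear":[0,0,-22],"turn":[0,0,0],"grip":0.1},{"linear":[0,0,-23],"turn":[0,0,0],"grip":0.1},{"linear":[0,0,-23],"turn":[0,0,0],"grip":0.1}]'

```text
time: 6.4
tool_pos: [0.5395, -0.0723, 0.0401]
tool_rot: [-3.141, -0.0, 1.364]
contact_force: [-0.6, 1.0, 3.2]
opening: 0.0243
```

Emit:
apply_moves --increments '[{"linear":[0,0,0],"turn":[0,0,0],"grip":0.5},{"linear":[0,0,0],"turn":[0,0,0],"grip":0.5},{"linear":[0,0,0],"turn":[0,0,0],"grip":0.5},{"linear":[0,0,0],"turn":[0,0,0],"grip":0.5},{"linear":[0,0,20],"turn":[0,0,0],"grip":0.5},{"linear":[0,0,60],"turn":[0,0,0],"grip":0.5},{"linear":[0,0,100],"turn":[0,0,0],"grip":0.5},{"linear":[0,0,140],"turn":[0,0,0],"grip":0.5},{"linear":[0,0,160],"turn":[0,0,0],"grip":0.5},{"linear":[0,0,160],"turn":[0,0,0],"grip":0.5}]'

```text
time: 7.4
tool_pos: [0.5412, -0.073, 0.2032]
tool_rot: [3.135, 0.0, 1.364]
contact_force: [-0.4, 0.6, 0.3]
opening: 0.0458
```

```bash
python3 look.py w5 wrist 220 150 420 300
```

```text
7.4 [ 0.5412 -0.073   0.2032] [3.135 0.    1.364] [-0.4  0.6  0.3] 0.04579102980482444
scale 3.8666666666666667
```

View pics/w5.png

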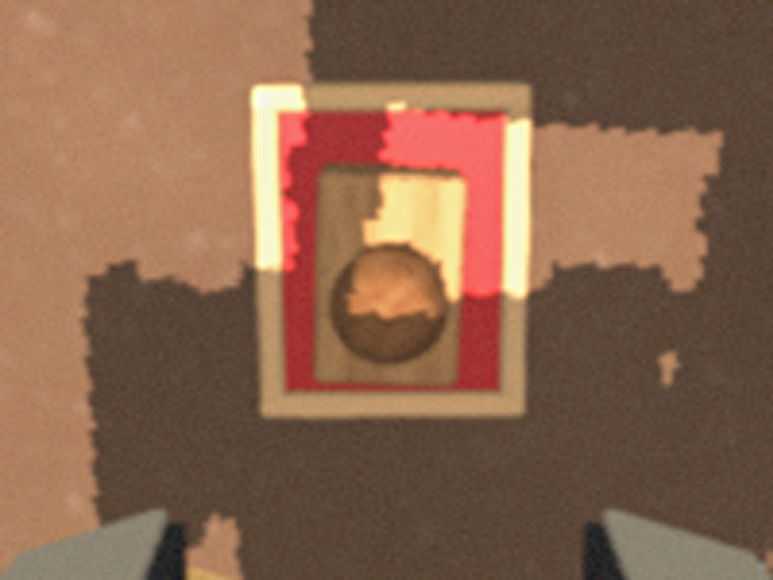

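```bash
cat >> h.py <<'E'
def L(n):
    q=np.load(n+".npy");return cam("wrist",dict(tool_pos=q[:3],tool_rot=q[3:]))
def quad(n,c,pts,z,x0,y0,k):
    P=np.array([at(c,x0+(u+.5)/k-.5,y0+(v+.5)/k-.5,z)[:2]*1000 for u,v in pts]);e=[P[(i+1)%4]-P[i] for i in range(4)]
    print(n,P.mean(0).round(1),[round(float(np.linalg.norm(x)),1) for x in e],[round(float(np.degrees(np.arctan2(x[1],x[0]))+45)%90-45,1) for x in e])
E
python3 - <<'E'
from h import *
c=L("w5")
quad('stamp',c,[(318,168),(466,176),(458,383),(315,382)],.032,220,150,3.8667)
quad('tray felt',c,[(278,110),(507,114),(499,392),(286,388)],.008,220,150,3.8667)
quad('tray rim',c,[(251,85),(531,85),(525,416),(261,415)],.012,220,150,3.8667)
E
```

```text
stamp [540.5 -72.2] [33.4, 48.7, 33.6, 50.3] [-15.0, -13.2, -12.3, -13.4]
tray felt [539.8 -71.1] [54.8, 69.5, 53.7, 69.4] [-12.9, -12.2, -13.0, -11.3]
tray rim [539.2 -71.2] [65.9, 81.8, 66.2, 81.5] [-11.9, -11.3, -12.1, -11.5]
```

The stamp is within about 1.5 mm and 2° of the tray. Next is the eraser.

Emit:
apply_moves --increments '[{"linear":[-5,-40,0],"turn":[0,0,1],"grip":0.5},{"linear":[-13,-80,-10],"turn":[0,0,2],"grip":0.5},{"linear":[-20,-120,-20],"turn":[0,0,3],"grip":0.5},{"linear":[-29,-160,-40],"turn":[0,0,3.2],"grip":0.5},{"linear":[-29,-171,-60],"turn":[0,0,3.2],"grip":0.5},{"linear":[-29,-171,-60],"turn":[0,0,3.2],"grip":0.5},{"linear":[-29,-171,-60],"turn":[0,0,3.2],"grip":0.5}]'

```text
time: 8.15
tool_pos: [0.5099, -0.2428, 0.1386]
tool_rot: [-3.139, -0.002, 1.699]
contact_force: [0.5, -0.1, 0.6]
opening: 0.0459
```

```bash
python3 look.py w6 wrist 200 130 460 325
```

```text
8.15 [ 0.5099 -0.2428  0.1386] [-3.139e+00 -2.000e-03  1.699e+00] [ 0.5 -0.1  0.6] 0.04590650746557108
scale 2.9743589743589745
```

View pics/w6.png

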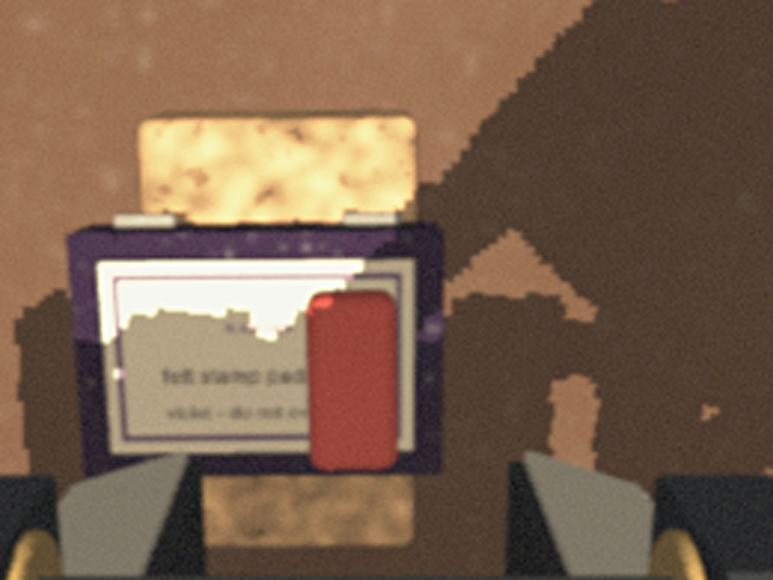

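```bash
python3 - <<'E'
from h import *
c=L("w6");k=2.97436
quad('eraser',c,[(308,291),(395,290),(397,470),(311,470)],.064,200,130,k)
quad('pad',c,[(67,228),(444,224),(441,472),(86,476)],.051,200,130,k)
quad('cork',c,[(139,118),(416,115),(413,548),(150,548)],.030,200,130,k)
print(proj(c,[.5099,-.2428,.05]))
E
```

```text
eraser [ 511.1 -243.3] [18.5, 41.0, 19.1, 40.7] [7.9, 8.5, 7.2, 7.6]
pad [ 511.  -264.6] [83.3, 58.7, 83.3, 58.7] [7.9, 7.8, 7.9, 7.8]
cork [ 514. -261.] [64.7, 110.5, 68.3, 109.7] [7.9, 7.7, 7.2, 5.9]
[319.1337493  250.48306466]
```

Emit:
apply_moves --increments '[{"linear":[1,0,-30],"turn":[0,0,0],"grip":0.5},{"linear":[1,0,-55],"turn":[0,0,0],"grip":0.5},{"linear":[1,0,-70],"turn":[0,0,0],"grip":0.5},{"linear":[1,0,-79],"turn":[0,0,0],"grip":0.5},{"linear":[1,0,-81],"turn":[0,0,0],"grip":0.5},{"linear":[1,0,-81],"turn":[0,0,0],"grip":0.5},{"linear":[1,0,-81],"turn":[0,0,0],"grip":0.5}]'

```text
time: 8.9
tool_pos: [0.5123, -0.2437, 0.0599]
tool_rot: [3.14, 0.001, 1.7]
contact_force: [-0.3, -0.1, 0.5]
opening: 0.046
```

Emit:
apply_moves --increments '[{"linear":[0,0,0],"turn":[0,0,0],"grip":0.08},{"linear":[0,0,0],"turn":[0,0,0],"grip":0.08},{"linear":[0,0,0],"turn":[0,0,0],"grip":0.08},{"linear":[0,0,0],"turn":[0,0,0],"grip":0.08},{"linear":[0,0,0],"turn":[0,0,0],"grip":0.08},{"linear":[0,0,0],"turn":[0,0,0],"grip":0.08}]' --grip_force 8

```text
time: 9.5
tool_pos: [0.5116, -0.2436, 0.0589]
tool_rot: [3.141, 0.0, 1.699]
contact_force: [-1.2, -0.1, 1.5]
opening: 0.02
```

Emit:
apply_moves --increments '[{"linear":[0,0,20],"turn":[0,0,0],"grip":0.08},{"linear":[0,0,50],"turn":[0,0,0],"grip":0.08},{"linear":[3,20,90],"turn":[0,0,0],"grip":0.08},{"linear":[7,60,110],"turn":[0,0,-0.5],"grip":0.08},{"linear":[13,105,110],"turn":[0,0,-1],"grip":0.08},{"linear":[19,150,110],"turn":[0,0,-1.5],"grip":0.08},{"linear":[25,198,110],"turn":[0,0,-2],"grip":0.08},{"linear":[31,245,110],"turn":[0,0,-2.5],"grip":0.08},{"linear":[36,290,110],"turn":[0,0,-3],"grip":0.08},{"linear":[42,335,110],"turn":[0,0,-3.6],"grip":0.08}]'

```text
time: 10.5
tool_pos: [0.5533, 0.0934, 0.1687]
tool_rot: [-3.142, -0.0, 1.32]
contact_force: [0.5, -0.6, 0.4]
opening: 0.0203
```

Emit:
apply_moves --increments '[{"linear":[6,45,0],"turn":[0,0,0],"grip":0.08},{"linear":[12,90,0],"turn":[0,0,0],"grip":0.08},{"linear":[15,120,0],"turn":[0,0,0],"grip":0.08},{"linear":[17,138,0],"turn":[0,0,0],"grip":0.08},{"linear":[17,142,-15],"turn":[0,0,0],"grip":0.08},{"linear":[17,142,-40],"turn":[0,0,0],"grip":0.08},{"linear":[17,142,-40],"turn":[0,0,0],"grip":0.08},{"linear":[17,142,-40],"turn":[0,0,0],"grip":0.08}]'

```text
time: 11.3
tool_pos: [0.5706, 0.2328, 0.1288]
tool_rot: [-3.141, 0.001, 1.322]
contact_force: [-0.1, -0.3, 0.1]
opening: 0.0201
```

```bash
python3 look.py w7 wrist 190 130 450 325
```

```text
11.3 [0.5706 0.2328 0.1288] [-3.141e+00  1.000e-03  1.322e+00] [-0.1 -0.3  0.1] 0.02013427633698775
scale 2.9743589743589745
```

View pics/w7.png

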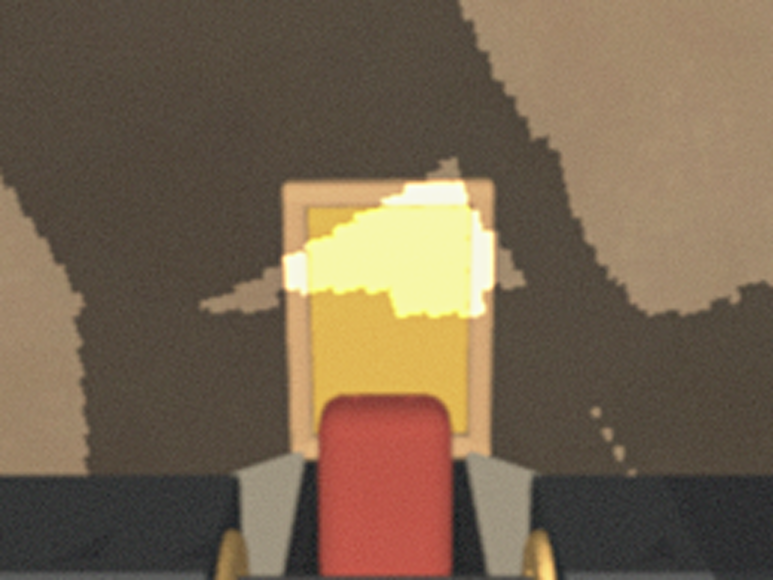

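```bash
python3 - <<'E'
from h import *
c=L("w7");k=2.97436
quad('felt',c,[(307,206),(472,206),(467,433),(313,433)],.008,190,130,k)
quad('rim',c,[(283,181),(495,181),(491,457),(292,457)],.012,190,130,k)
E
```

```text
felt [570.5 233.5] [41.2, 60.1, 40.6, 60.1] [-14.3, -14.4, -14.3, -13.9]
rim [569.8 233.8] [51.8, 72.0, 52.0, 72.0] [-14.3, -13.7, -14.3, -13.8]
```

Emit:
apply_moves --increments '[{"linear":[0,1,-45],"turn":[0,0,0],"grip":0.08},{"linear":[0,1,-80],"turn":[0,0,0],"grip":0.08},{"linear":[0,1,-98],"turn":[0,0,0],"grip":0.08},{"linear":[0,1,-106],"turn":[0,0,0],"grip":0.08},{"linear":[0,1,-110],"turn":[0,0,0],"grip":0.08},{"linear":[0,1,-112],"turn":[0,0,0],"grip":0.08},{"linear":[0,1,-112],"turn":[0,0,0],"grip":0.08},{"linear":[0,1,-112],"turn":[0,0,0],"grip":0.08}]'

```text
time: 12.15
tool_pos: [0.5712, 0.2346, 0.0179]
tool_rot: [3.14, -0.001, 1.322]
contact_force: [0.2, 0.7, 0.4]
opening: 0.02
```

Emit:
apply_moves --increments '[{"linear":[0,0,-1],"turn":[0,0,0],"grip":0.08},{"linear":[0,0,-1],"turn":[0,0,0],"grip":0.08},{"linear":[0,0,-1],"turn":[0,0,0],"grip":0.08}]'

```text
time: 12.45
tool_pos: [0.5706, 0.2345, 0.016]
tool_rot: [3.141, -0.0, 1.322]
contact_force: [-0.6, -0.5, 1.1]
opening: 0.0199
```

Touching the felt (TCP at 16.0 as computed); release.

Emit:
apply_moves --increments '[{"linear":[0,0,0],"turn":[0,0,0],"grip":0.4},{"linear":[0,0,0],"turn":[0,0,0],"grip":0.4},{"linear":[0,0,0],"turn":[0,0,0],"grip":0.4},{"linear":[0,0,20],"turn":[0,0,0],"grip":0.4},{"linear":[0,0,60],"turn":[0,0,0],"grip":0.6},{"linear":[0,0,110],"turn":[0,0,0],"grip":0.8},{"linear":[0,0,150],"turn":[0,0,0],"grip":1},{"linear":[0,0,150],"turn":[0,0,0],"grip":1},{"linear":[0,0,150],"turn":[0,0,0],"grip":1}]'

```text
time: 13.35
tool_pos: [0.5708, 0.2346, 0.1667]
tool_rot: [3.14, -0.001, 1.322]
contact_force: [-0.0, 0.1, -1.2]
opening: 0.072
```

```bash
python3 look.py w8 wrist 190 130 450 325
```

```text
13.35 [0.5708 0.2346 0.1667] [ 3.140e+00 -1.000e-03  1.322e+00] [-0.   0.1 -1.2] 0.07203566471454674
scale 2.9743589743589745
```

View pics/w8.png

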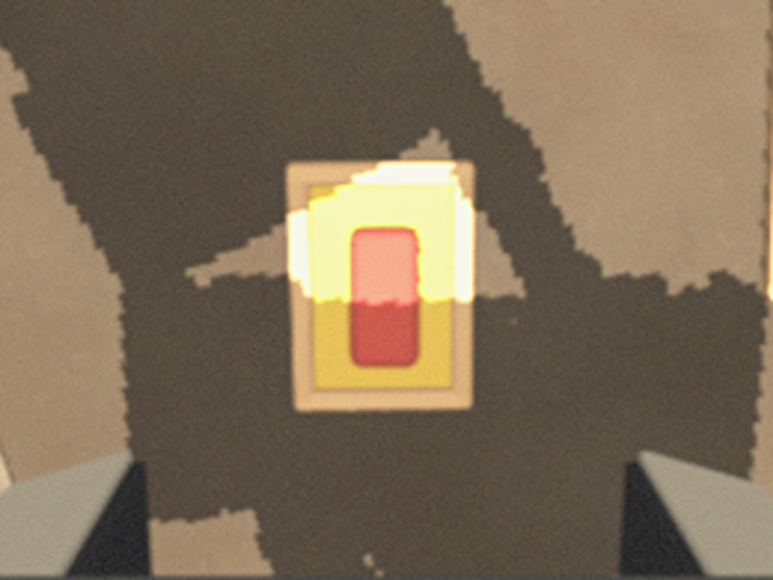

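The eraser lies flat and centred in the yellow tray (eraser 351..418, 227..367; tray 286..475, 161..410). Next is the ink pad, with the jaws along world x.

Emit:
apply_moves --increments '[{"linear":[-6,-45,0],"turn":[0,0,-1.1],"grip":1},{"linear":[-12,-90,0],"turn":[0,0,-2.2],"grip":1},{"linear":[-18,-135,0],"turn":[0,0,-3.3],"grip":1},{"linear":[-24,-180,0],"turn":[0,0,-4.4],"grip":1},{"linear":[-30,-225,0],"turn":[0,0,-5.5],"grip":1},{"linear":[-36,-270,0],"turn":[0,0,-6.6],"grip":1},{"linear":[-42,-315,0],"turn":[0,0,-7.7],"grip":1},{"linear":[-48,-360,0],"turn":[0,0,-8.8],"grip":1},{"linear":[-54,-405,0],"turn":[0,0,-9.9],"grip":1},{"linear":[-57,-450,0],"turn":[0,0,-11.3],"grip":1}]'

```text
time: 14.4
tool_pos: [0.5119, -0.2168, 0.1637]
tool_rot: [-3.139, 0.003, 0.134]
contact_force: [1.7, -0.1, 0.1]
opening: 0.0918
```

Emit:
apply_moves --increments '[{"linear":[-3,-30,0],"turn":[0,0,0],"grip":1},{"linear":[-3,-49,-20],"turn":[0,0,0],"grip":1},{"linear":[-3,-49,-30],"turn":[0,0,0],"grip":1},{"linear":[-3,-49,-30],"turn":[0,0,0],"grip":1},{"linear":[-3,-49,-30],"turn":[0,0,0],"grip":1}]'

```text
time: 14.9
tool_pos: [0.5103, -0.2632, 0.135]
tool_rot: [-3.14, 0.001, 0.14]
contact_force: [0.2, -0.5, 0.2]
opening: 0.092
```

```bash
python3 look.py w9 wrist 180 130 460 340
```

```text
14.9 [ 0.5103 -0.2632  0.135 ] [-3.14e+00  1.00e-03  1.40e-01] [ 0.2 -0.5  0.2] 0.0919542364064842
scale 2.761904761904762
```

View pics/w9.png

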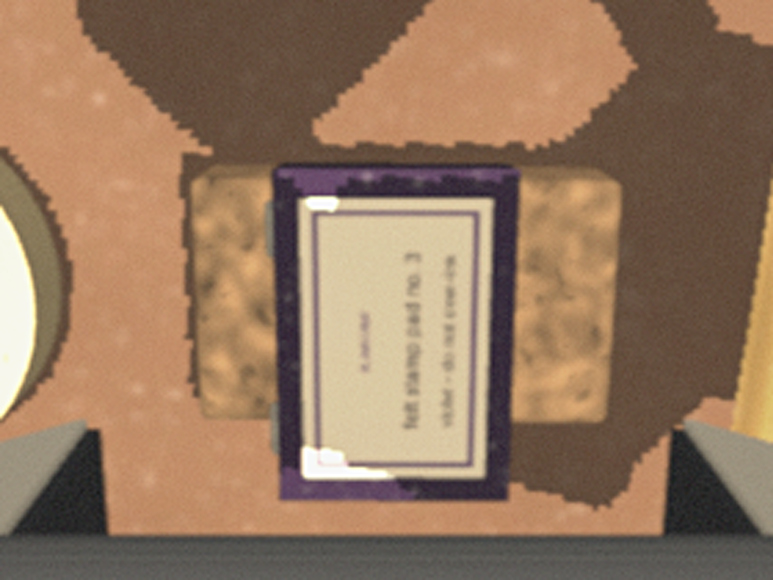

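```bash
python3 - <<'E'
from h import *
c=L("w9");k=2.7619
quad('pad',c,[(275,168),(519,169),(508,500),(281,500)],.051,180,130,k)
quad('cork',c,[(192,176),(620,176),(605,421),(203,419)],.030,180,130,k)
E
```

```text
pad [ 512.1 -264.5] [56.6, 83.6, 57.5, 83.9] [7.8, 8.0, 8.0, 7.4]
cork [ 514.1 -259.7] [108.1, 65.9, 108.2, 65.4] [8.0, 7.9, 7.7, 7.8]
```

Emit:
apply_moves --increments '[{"linear":[1,-1,-35],"turn":[0,0,0],"grip":1},{"linear":[1,-1,-65],"turn":[0,0,0],"grip":1},{"linear":[1,-1,-85],"turn":[0,0,0],"grip":1},{"linear":[1,-1,-94],"turn":[0,0,0],"grip":1},{"linear":[1,-1,-97],"turn":[0,0,0],"grip":1},{"linear":[1,-1,-97],"turn":[0,0,0],"grip":1},{"linear":[1,-1,-97],"turn":[0,0,0],"grip":1}]'

```text
time: 15.65
tool_pos: [0.5123, -0.2659, 0.0401]
tool_rot: [3.14, -0.002, 0.139]
contact_force: [-0.2, 0.0, -0.0]
opening: 0.0919
```

Emit:
apply_moves --increments '[{"linear":[0,0,0],"turn":[0,0,0],"grip":0.5},{"linear":[0,0,0],"turn":[0,0,0],"grip":0.5},{"linear":[0,0,0],"turn":[0,0,0],"grip":0.5},{"linear":[0,0,0],"turn":[0,0,0],"grip":0.5},{"linear":[0,0,0],"turn":[0,0,0],"grip":0.5}]' --grip_force 12

```text
time: 16.15
tool_pos: [0.5116, -0.2656, 0.0388]
tool_rot: [3.141, -0.0, 0.139]
contact_force: [-0.7, -0.5, 1.0]
opening: 0.0587
```

Emit:
apply_moves --increments '[{"linear":[0,0,15],"turn":[0,0,0],"grip":0.5},{"linear":[0,0,45],"turn":[0,0,0],"grip":0.5},{"linear":[1,15,85],"turn":[0,0,0],"grip":0.5},{"linear":[3,45,110],"turn":[0,0,0.8],"grip":0.5},{"linear":[6,90,110],"turn":[0,0,1.8],"grip":0.5},{"linear":[9,138,110],"turn":[0,0,2.8],"grip":0.5},{"linear":[12,186,110],"turn":[0,0,3.8],"grip":0.5},{"linear":[15,234,110],"turn":[0,0,4.8],"grip":0.5},{"linear":[18,282,110],"turn":[0,0,5.8],"grip":0.5},{"linear":[21,330,110],"turn":[0,0,6.8],"grip":0.5}]'

```text
time: 17.15
tool_pos: [0.5322, 0.0664, 0.1488]
tool_rot: [3.142, -0.0, 0.855]
contact_force: [0.2, -0.1, -0.6]
opening: 0.0584
```

Emit:
apply_moves --increments '[{"linear":[3,48,0],"turn":[0,0,1],"grip":0.5},{"linear":[6,96,0],"turn":[0,0,2],"grip":0.5},{"linear":[9,144,0],"turn":[0,0,3],"grip":0.5},{"linear":[12,192,0],"turn":[0,0,4],"grip":0.5},{"linear":[15,240,0],"turn":[0,0,5],"grip":0.5},{"linear":[18,285,0],"turn":[0,0,5.06],"grip":0.5},{"linear":[20,320,0],"turn":[0,0,5.06],"grip":0.5},{"linear":[20,333,0],"turn":[0,0,5.06],"grip":0.5},{"linear":[20,333,0],"turn":[0,0,5.06],"grip":0.5},{"linear":[20,333,0],"turn":[0,0,5.06],"grip":0.5}]'

```text
time: 18.15
tool_pos: [0.5524, 0.3963, 0.1483]
tool_rot: [-3.141, 0.001, 1.381]
contact_force: [-0.1, -0.6, 0.3]
opening: 0.0583
```

```bash
python3 look.py w10 wrist 180 100 460 310
```

```text
18.15 [0.5524 0.3963 0.1483] [-3.141e+00  1.000e-03  1.381e+00] [-0.1 -0.6  0.3] 0.05825393254174896
scale 2.761904761904762
```

View pics/w10.png

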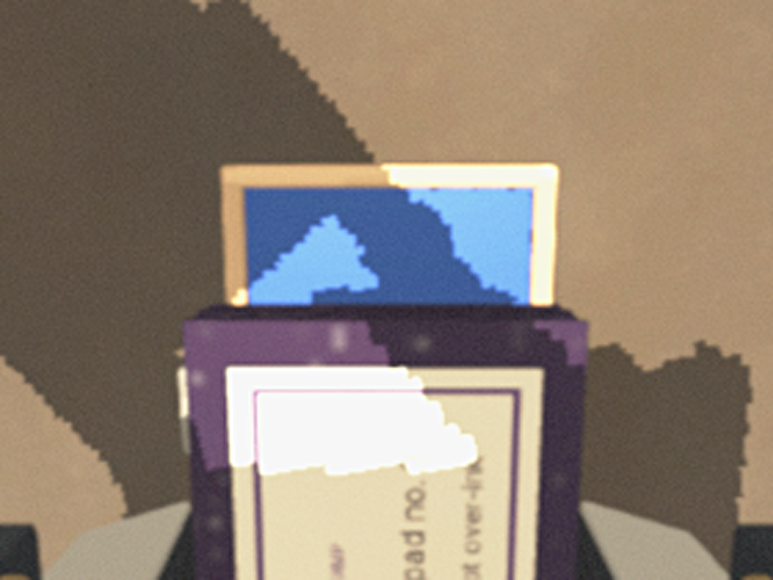

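```bash
python3 - <<'E'
from h import *
c=L("w10");k=2.7619
f=lambda u,v,z:at(c,180+(u+.5)/k-.5,100+(v+.5)/k-.5,z)[:2]*1000
for n,a,b,z,h in(('felt',(245,188),(533,188),.008,52),('rim',(221,165),(558,165),.012,58),('pad',(185,321),(588,320),.1605,42)):
    A,B=f(*a,z),f(*b,z);d=(B-A)/np.linalg.norm(B-A);nrm=np.array([-d[1],d[0]]);nrm*=np.sign(nrm[0])
    print(n,np.linalg.norm(B-A),np.degrees(np.arctan2(d[1],d[0])),(A+B)/2+nrm*h)
E
```

```text
felt 80.99847296097474 79.08188527638058 [552.93223668 396.716517  ]
rim 92.97934856535817 79.0820118166005 [552.45306229 396.92782525]
pad 57.53916248642866 79.225573416039 [550.84606359 396.28616064]
```

Emit:
apply_moves --increments '[{"linear":[2,1,-45],"turn":[0,0,0],"grip":0.5},{"linear":[2,1,-85],"turn":[0,0,0],"grip":0.5},{"linear":[2,1,-110],"turn":[0,0,0],"grip":0.5},{"linear":[2,1,-122],"turn":[0,0,0],"grip":0.5},{"linear":[2,1,-127],"turn":[0,0,0],"grip":0.5},{"linear":[2,1,-129],"turn":[0,0,0],"grip":0.5},{"linear":[2,1,-130],"turn":[0,0,0],"grip":0.5},{"linear":[2,1,-131],"turn":[0,0,0],"grip":0.5},{"linear":[2,1,-131],"turn":[0,0,0],"grip":0.5},{"linear":[2,1,-131],"turn":[0,0,0],"grip":0.5}]'

```text
time: 19.2
tool_pos: [0.5547, 0.3987, 0.0184]
tool_rot: [3.141, -0.001, 1.381]
contact_force: [0.1, 0.3, -0.8]
opening: 0.0589
```

Emit:
apply_moves --increments '[{"linear":[0,0,0],"turn":[0,0,0],"grip":0.5},{"linear":[0,0,-0.5],"turn":[0,0,0],"grip":0.5},{"linear":[0,0,-0.5],"turn":[0,0,0],"grip":0.5},{"linear":[0,0,-0.5],"turn":[0,0,0],"grip":0.5}]'

```text
time: 19.6
tool_pos: [0.5545, 0.3985, 0.0172]
tool_rot: [-3.142, -0.0, 1.381]
contact_force: [0.1, -0.3, -1.4]
opening: 0.0583
```

Emit:
apply_moves --increments '[{"linear":[0,0,-0.5],"turn":[0,0,0],"grip":0.5},{"linear":[0,0,-0.5],"turn":[0,0,0],"grip":0.85},{"linear":[0,0,-0.5],"turn":[0,0,0],"grip":0.85},{"linear":[0,0,-0.5],"turn":[0,0,0],"grip":0.85},{"linear":[0,0,20],"turn":[0,0,0],"grip":0.85},{"linear":[0,0,60],"turn":[0,0,0],"grip":0.9},{"linear":[0,0,110],"turn":[0,0,0],"grip":1},{"linear":[0,0,155],"turn":[0,0,0],"grip":1},{"linear":[0,0,160],"turn":[0,0,0],"grip":1},{"linear":[0,0,160],"turn":[0,0,0],"grip":1}]'

```text
time: 20.6
tool_pos: [0.5552, 0.3988, 0.1792]
tool_rot: [3.139, -0.003, 1.381]
contact_force: [-0.2, -0.3, -0.7]
opening: 0.0917
```

```bash
python3 look.py w11 wrist 180 130 460 340
```

```text
20.6 [0.5552 0.3988 0.1792] [ 3.139e+00 -3.000e-03  1.381e+00] [-0.2 -0.3 -0.7] 0.09168138605680891
scale 2.761904761904762
```

View pics/w11.png

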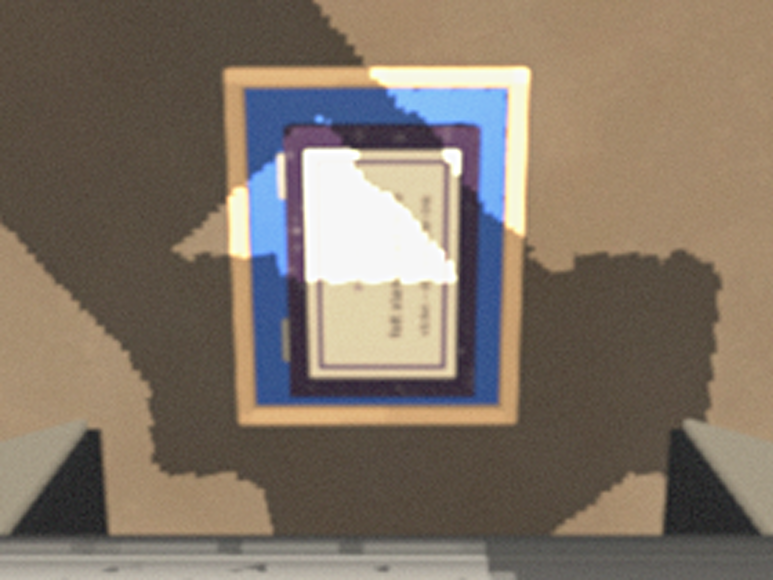

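```bash
python3 - <<'E'
from h import *
c=L("w11");k=2.7619
quad('pad',c,[(286,126),(479,125),(474,397),(291,397)],.029,180,130,k)
quad('rim',c,[(224,68),(530,67),(517,424),(239,424)],.012,180,130,k)
E
```

```text
pad [552.6 398.6] [56.3, 84.3, 57.4, 83.9] [-10.6, -10.6, -11.0, -11.3]
rim [552.2 397.1] [92.9, 115.8, 92.6, 115.4] [-10.7, -10.9, -11.0, -10.8]
```

Emit:
apply_moves --increments '[{"linear":[-4,-48,0],"turn":[0,0,0.3],"grip":1},{"linear":[-7,-96,0],"turn":[0,0,0.6],"grip":1},{"linear":[-10,-144,0],"turn":[0,0,0.9],"grip":1},{"linear":[-13,-192,0],"turn":[0,0,1.2],"grip":1},{"linear":[-16,-240,0],"turn":[0,0,1.5],"grip":1},{"linear":[-19,-288,0],"turn":[0,0,1.8],"grip":1},{"linear":[-22,-336,0],"turn":[0,0,2.1],"grip":1},{"linear":[-25,-384,0],"turn":[0,0,2.4],"grip":1},{"linear":[-28,-432,0],"turn":[0,0,2.7],"grip":1},{"linear":[-31,-480,0],"turn":[0,0,3.1],"grip":1}]'

```text
time: 21.65
tool_pos: [0.5219, -0.0831, 0.175]
tool_rot: [-3.138, -0.002, 1.707]
contact_force: [0.9, -0.3, 0.4]
opening: 0.0918
```

Emit:
apply_moves --increments '[{"linear":[-3,-48,0],"turn":[0,0,0],"grip":1},{"linear":[-6,-96,0],"turn":[0,0,0],"grip":1},{"linear":[-9,-144,0],"turn":[0,0,0],"grip":1},{"linear":[-10,-175,-30],"turn":[0,0,0],"grip":1},{"linear":[-10,-178,-60],"turn":[0,0,0],"grip":1},{"linear":[-10,-178,-60],"turn":[0,0,0],"grip":1},{"linear":[-10,-178,-60],"turn":[0,0,0],"grip":1}]'

```text
time: 22.35
tool_pos: [0.5127, -0.2587, 0.1159]
tool_rot: [-3.139, -0.003, 1.706]
contact_force: [-0.1, 0.2, 0.6]
opening: 0.0919
```

```bash
python3 look.py w12 wrist 180 100 460 310
```

```text
22.35 [ 0.5127 -0.2587  0.1159] [-3.139e+00 -3.000e-03  1.706e+00] [-0.1  0.2  0.6] 0.09191178038557395
scale 2.761904761904762
```

View pics/w12.png

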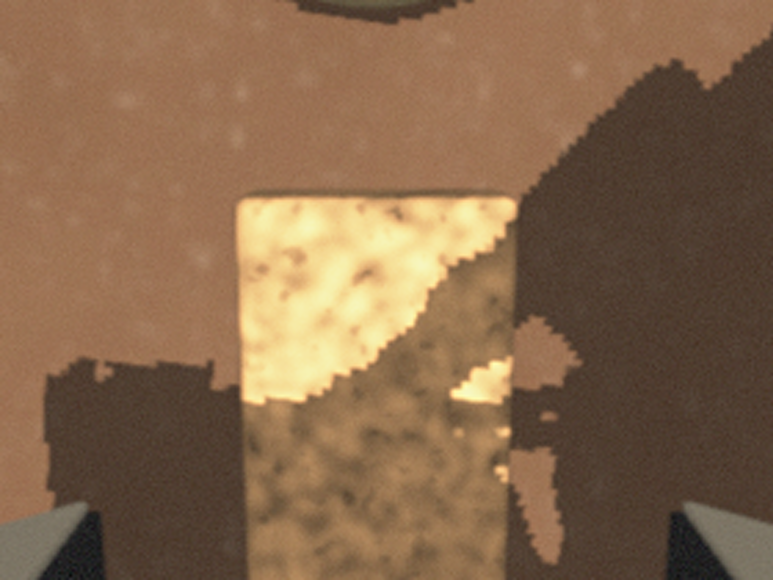

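The ink pad is within 2 mm and 1° of the blue tray. The cork block is alone now (top edge 238..518, 196); I check its pose and then grip it.

```bash
python3 - <<'E'
from h import *
c=L("w12");k=2.7619
f=lambda u,v,z:at(c,180+(u+.5)/k-.5,100+(v+.5)/k-.5,z)[:2]*1000
A,B=f(237,197,.03),f(518,197,.03);d=(B-A)/np.linalg.norm(B-A);n=np.array([-d[1],d[0]]);n*=np.sign(n[0])
print(np.linalg.norm(B-A),np.degrees(np.arctan2(d[1],d[0])),(A+B)/2+n*55)
s=observe();print(np.degrees(s['tool_rot']))
E
```

```text
64.8511759377998 97.67457200897167 [ 514.27541433 -260.17597426]
[-1.79965033e+02 -4.84038102e-02  9.77687183e+01]
```

Emit:
apply_moves --increments '[{"linear":[1,-1,-40],"turn":[0,0,0],"grip":1},{"linear":[1,-1,-75],"turn":[0,0,0],"grip":1},{"linear":[1,-1,-95],"turn":[0,0,0],"grip":1},{"linear":[1,-1,-103],"turn":[0,0,0],"grip":1},{"linear":[1,-1,-106],"turn":[0,0,0],"grip":1},{"linear":[1,-1,-106],"turn":[0,0,0],"grip":1},{"linear":[1,-1,-106],"turn":[0,0,0],"grip":1}]'

```text
time: 23.1
tool_pos: [0.5155, -0.261, 0.0128]
tool_rot: [3.139, 0.002, 1.706]
contact_force: [0.1, 0.0, 0.7]
opening: 0.092
```

Emit:
apply_moves --increments '[{"linear":[0,0,0],"turn":[0,0,0],"grip":0.55},{"linear":[0,0,0],"turn":[0,0,0],"grip":0.55},{"linear":[0,0,0],"turn":[0,0,0],"grip":0.55},{"linear":[0,0,0],"turn":[0,0,0],"grip":0.55},{"linear":[0,0,0],"turn":[0,0,0],"grip":0.55}]' --grip_force 20

```text
time: 23.6
tool_pos: [0.5146, -0.2606, 0.0114]
tool_rot: [3.141, -0.0, 1.706]
contact_force: [0.0, 0.8, 2.2]
opening: 0.0656
```

Emit:
apply_moves --increments '[{"linear":[0,0,15],"turn":[0,0,0],"grip":0.55},{"linear":[0,0,45],"turn":[0,0,0],"grip":0.55},{"linear":[1,-10,80],"turn":[0,0,0],"grip":0.55},{"linear":[3,-40,90],"turn":[0,0,-0.8],"grip":0.55},{"linear":[6,-80,90],"turn":[0,0,-1.6],"grip":0.55},{"linear":[8,-120,90],"turn":[0,0,-2.4],"grip":0.55},{"linear":[10,-150,90],"turn":[0,0,-3.03],"grip":0.55},{"linear":[11,-168,90],"turn":[0,0,-3.03],"grip":0.55},{"linear":[11,-168,90],"turn":[0,0,-3.03],"grip":0.55},{"linear":[11,-168,90],"turn":[0,0,-3.03],"grip":0.55}]'

```text
time: 24.6
tool_pos: [0.5251, -0.428, 0.1004]
tool_rot: [-3.14, -0.001, 1.388]
contact_force: [0.2, 1.3, -1.3]
opening: 0.066
```

```bash
python3 look.py w13 wrist 180 100 460 310
```

```text
24.6 [ 0.5251 -0.428   0.1004] [-3.140e+00 -1.000e-03  1.388e+00] [ 0.2  1.3 -1.3] 0.0659752865377174
scale 2.761904761904762
```

View pics/w13.png

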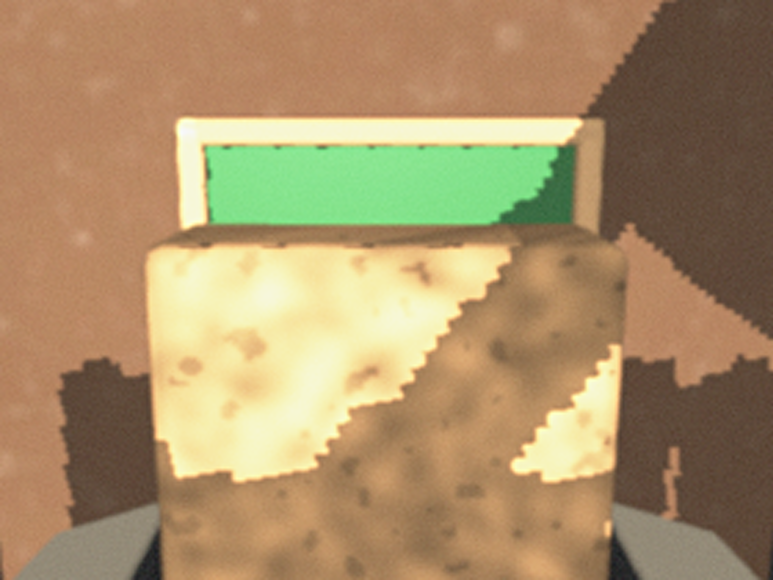

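```bash
python3 - <<'E'
from h import *
c=L("w13");k=2.7619
f=lambda u,v,z:at(c,180+(u+.5)/k-.5,100+(v+.5)/k-.5,z)[:2]*1000
for n,a,b,z,h in(('felt',(206,146),(578,145),.008,65),('rim',(177,118),(605,119),.012,71),('cork',(146,248),(628,250),.119,55)):
    A,B=f(*a,z),f(*b,z);d=(B-A)/np.linalg.norm(B-A);nrm=np.array([-d[1],d[0]]);nrm*=np.sign(nrm[0])
    print(n,np.linalg.norm(B-A),np.degrees(np.arctan2(d[1],d[0])),(A+B)/2+nrm*h)
E
```

```text
felt 86.9740069670102 79.63350920913909 [ 525.56166979 -426.55671195]
rim 97.82533795252634 79.35851550500738 [ 525.34057719 -427.1101657 ]
cork 64.62972728829577 79.23095100939184 [ 525.3868536  -428.63880156]
```

Emit:
apply_moves --increments '[{"linear":[0,1,-35],"turn":[0,0,0],"grip":0.55},{"linear":[0,1,-60],"turn":[0,0,0],"grip":0.55},{"linear":[0,1,-73],"turn":[0,0,0],"grip":0.55},{"linear":[0,1,-77],"turn":[0,0,0],"grip":0.55},{"linear":[0,1,-79],"turn":[0,0,0],"grip":0.55},{"linear":[0,1,-80],"turn":[0,0,0],"grip":0.55},{"linear":[0,1,-80.5],"turn":[0,0,0],"grip":0.55},{"linear":[0,1,-81],"turn":[0,0,0],"grip":0.55},{"linear":[0,1,-81],"turn":[0,0,0],"grip":0.55},{"linear":[0,1,-81],"turn":[0,0,0],"grip":0.55}]'

```text
time: 25.65
tool_pos: [0.5256, -0.4277, 0.0205]
tool_rot: [3.141, 0.0, 1.388]
contact_force: [0.0, 0.5, -1.3]
opening: 0.0657
```

Emit:
apply_moves --increments '[{"linear":[0,0,-0.5],"turn":[0,0,0],"grip":0.55},{"linear":[0,0,-1],"turn":[0,0,0],"grip":0.55},{"linear":[0,0,-1],"turn":[0,0,0],"grip":0.55},{"linear":[0,0,-1],"turn":[0,0,0],"grip":0.55}]'

```text
time: 26.05
tool_pos: [0.5256, -0.4276, 0.0195]
tool_rot: [3.141, 0.0, 1.388]
contact_force: [-1.2, 0.1, 0.7]
opening: 0.0659
```

Emit:
apply_moves --increments '[{"linear":[0,0,0],"turn":[0,0,0],"grip":0.95},{"linear":[0,0,0],"turn":[0,0,0],"grip":0.95},{"linear":[0,0,0],"turn":[0,0,0],"grip":0.95},{"linear":[0,0,0],"turn":[0,0,0],"grip":0.95},{"linear":[0,0,20],"turn":[0,0,0],"grip":0.95},{"linear":[0,0,60],"turn":[0,0,0],"grip":1},{"linear":[0,0,110],"turn":[0,0,0],"grip":1},{"linear":[0,0,160],"turn":[0,0,0],"grip":1},{"linear":[-10,0,180],"turn":[0,0,0],"grip":1},{"linear":[-10,0,180],"turn":[0,0,0],"grip":1}]'

```text
time: 27.05
tool_pos: [0.5162, -0.4289, 0.204]
tool_rot: [3.135, 0.005, 1.388]
contact_force: [-0.4, 0.2, -0.2]
opening: 0.0922
```

```bash
python3 look.py w14 wrist 180 100 460 310; python3 look.py t14 top 160 180 520 350; python3 look.py s14 side 200 160 420 420
```

```text
27.05 [ 0.5162 -0.4289  0.204 ] [3.135 0.005 1.388] [-0.4  0.2 -0.2] 0.09216783040721681
scale 2.761904761904762
27.1 [ 0.5157 -0.428   0.2009] [3.139e+00 2.000e-03 1.388e+00] [-0.4  0.7 -0.4] 0.0917886701974991
scale 2.1666666666666665
27.15 [ 0.5153 -0.4274  0.1987] [-3.141 -0.     1.388] [-0.   0.3 -0.2] 0.09191536086967501
scale 2.230769230769231
```

View pics/w14.png

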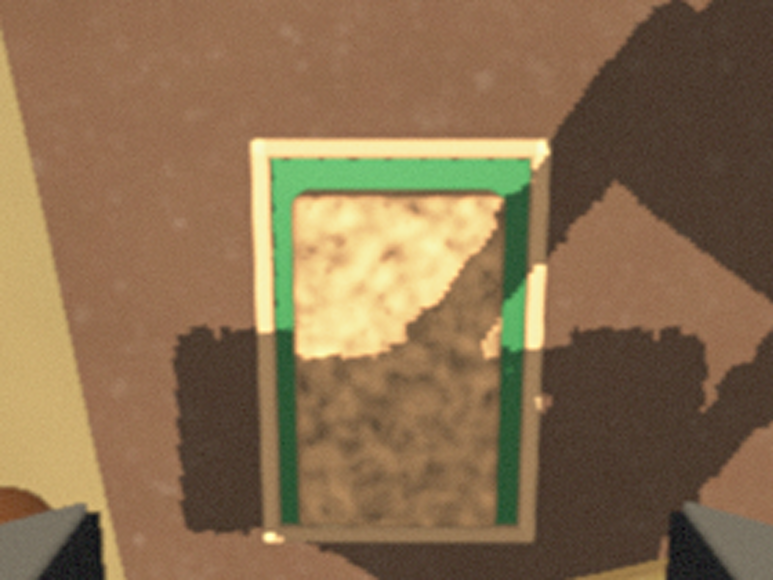

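View pics/t14.png

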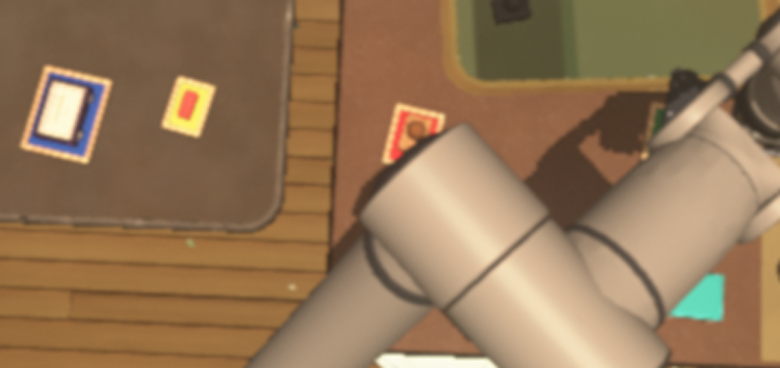

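View pics/s14.png

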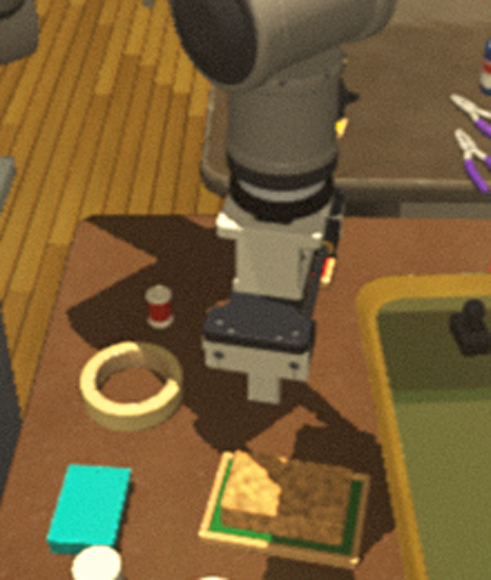

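```bash
python3 - <<'E'
from h import *
c=L("w14");k=2.7619
quad('cork',c,[(293,193),(505,193),(498,526),(300,526)],.038,180,100,k)
quad('rim',c,[(251,140),(548,140),(534,542),(265,542)],.012,180,100,k)
cs=cam("side")
f=lambda u,v:(200+(u+.5)/2.2308-.5,160+(v+.5)/2.2308-.5)
print('spool',at(cs,*f(158,293),.038),'tape',at(cs,*f(131,377),.025))
s=cv2.imread("pics/side0.png");i=cv2.imread("pics/s14_full.png")
for r in((232,310,286,355),(262,286,280,309)):
    a,b=s[r[1]:r[3],r[0]:r[2]],i[r[1]-8:r[3]+8,r[0]-8:r[2]+8]
    _,m,_,l=cv2.minMaxLoc(cv2.matchTemplate(b,a,cv2.TM_CCOEFF_NORMED));print('shift px',l[0]-8,l[1]-8,m)
E
```

```text
cork [ 524.2 -427.1] [64.8, 109.4, 66.1, 109.5] [-10.5, -9.9, -10.4, -10.7]
rim [ 525.3 -426.9] [96.7, 141.4, 97.5, 141.5] [-10.5, -10.1, -10.4, -10.5]
spool [ 0.3847655  -0.16596818  0.038     ] tape [ 0.36819512 -0.28175789  0.025     ]
shift px 0 0 0.7865300178527832
shift px 0 0 0.8417913913726807
```

```bash
python3 -c "
from cell import *
print(hand_in())"
```

```text
the job is handed in; nothing more can be done
None
```

I took the stack apart (stamp, eraser, ink pad, then cork block), put each thing in its tray, and handed in at about 27 s of the 115 s allowed. The hand-in reported no verdict.

| Thing | Tray | Off centre | Off square |
|---|---|---|---|
| Stamp | red | about 1.5 mm | about 2° |
| Eraser | yellow | centred by eye, no offset computed | square by eye |
| Ink pad | blue | about 2 mm (including its 1.5 mm origin offset) | under 1° |
| Cork block | green | about 1 mm | under 0.5° |

- **Flat on the felt:** I did not measure the final heights separately. I lowered each thing to the height worked out from its grasp, or until the wrist force showed light contact, and all four look flat in the pictures.
- **Tape and spool:** matching the side view before and after shows 0 px of shift for both, with match scores of 0.79 and 0.84. The lower scores are probably from the changed shadows.
- **Measurements that disagreed:** triangulating top against wrist view gave unreliable heights because the two look from nearly the same direction (eraser top came out at 41 mm). Two wrist positions gave 63.5 mm, which fits the text, and I used those. The green tray's centre differed by 3–4 mm in y between views, so I measured it again just before placing the cork block.
- **Left alone:** I did not touch the turquoise pad or the black stamp.

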